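Clip a key fob onto a snap hook

TASK

Pick up the key fob made from a thick square block (the other two are flat), push its steel eye in through the sprung gate of the snap hook that is clamped in the jig, and bring it to the nose end so that the gate snaps fully shut behind it. Then let go, so that the fob hangs straight down from the hook, caught by its eye. Feel your way and do not force the hook; leave the other things on the bench where they are.

Things in the scene. Friction and masses are not known exactly. Their poses are not given: they have to be found in the camera images.
- jig: Holding jig screwed to the bench: plywood base 12 mm, beech pillar 56 x 98 mm, 118 mm tall, toggle clamp with red handle on top (up to 170 mm). Origin on the bench under the clamp's rubber foot, z up. The steel snap hook, clamped flat by its eye, sticks out along the jig's +y with its gate on the -x side; push the fob's eye in along +x, then slide it along +y.
- clamp_foot (a point): Clamp's rubber foot over the hook's eye, at the height of the hook's middle plane, 125 mm above the bench; axes as the jig's. The hook was clamped by hand: it really lies up to 12 mm off to either side along the jig's x, and none of the poses given show this: feel for it. The hook is 38 mm wide, reaches 99 mm from the foot, and bears 15 N at most.
- gate_press (a point): Nominal place to press: outer face of the gate (7 mm bar) 59 mm out along the jig's y, 18.5 mm to its -x, at mid height. The gate is hinged at y = 26 mm; its free end, y = 67 mm, meets the inside end of the nose, which spans x -19 to -11 mm and is cut off square at y = 68 mm. Press between y = 50 and 63 mm. From first touch a 4.5 mm wire clears the nose after 12 mm; the gate stops after 15 to 16 mm.
- nose_end (a point): Nominal middle of the round bend at the hook's nose end (jig's x = 0, y = 80 mm), bar 8 mm thick, inside radius 11 mm, outside 19 mm. The straight back of the hook lies at x = +15 mm. Here the wire of the fob's eye is to end up, past the gate's free end.
- gate (a joint): Gate of the snap hook, rad: 0 shut, grows as its free end is pushed inward (jig's +x), stop at 0.50. Its spring shuts it: near the free end about 3 N starts it and about 6 N holds it at 0.4 rad.
- fob_mid (a point): Centre of the beech block of the square key fob, 55 x 28 x 28 mm, about 45 g, lying on the bench. x: along the block towards its steel eye; z up. The block's end is 27.5 mm from here.
- fob_eye (a point): Centre of the square fob's eye, 45.5 mm along x from the block's centre: a stiff closed ring fixed to the block, outside 26 mm, inside 17 mm, wire 4.5 mm, its plane upright (x and z of the fob) as the fob lies.
- paddle_fob: Another key fob, a flat beech bar 70 x 34 x 10 mm with a small flat eye. Origin under its centre. To be left alone.
- round_fob: Another key fob, a flat beech disc 48 mm across and 10 mm thick with a small flat eye. Origin under its centre. To be left alone.
- spool: Upright spool, 64 mm across, 70 mm tall. Origin under its centre. To be left alone.
- tape_roll: Tape roll lying flat, 92 mm across, 18 mm tall. Origin under its centre. To be left alone.
- pliers: Pliers lying flat, about 160 mm long, 15 mm tall. Origin near their middle on the bench, x towards the jaws. To be left alone.
- bead_jar: Closed jar, 56 mm across, 65 mm tall. Origin under its centre. To be left alone.

How it is judged (in metres and radians):
On the way, in this order (a step that is already met when the one before it is completed fails the run):
1. the square fob is lifted off the bench (height (world z) of fob_mid above 0.06 m), for 0.2 s.
2. the gate is pressed inward (value of joint gate above 0.2 rad), for 0.1 s.
At the end, for the whole second after the job is handed in: The gate is shut (within 0.05 rad) and the square fob, released, hangs from the hook by its eye: block below the hook and clear of the bench, its long axis within 0.4 rad of vertical, eye uppermost and inside the length of the hook (value of joint gate below 0.05 rad and angle between fob_mid's own x axis and vertical below 0.4 rad and height (world z) of fob_mid between 0.062 and 0.09 m and x of fob_eye in the frame of jig between -0.045 and 0.045 m and y of fob_eye in the frame of jig between 0.01 and 0.11 m); the robot touches nothing.
It fails at once if the hook or its jig is loaded with more than 15 N while the robot holds something (contact force between jig and anything else above 15 N and contact force between the fingers and anything else above 1 N).
It fails at once if another thing on the bench is shifted more than 25 mm (distance of any of paddle_fob, round_fob, spool, tape_roll, pliers, bead_jar from where it was at the start of the episode above 0.025 m).
It also fails if it takes over 61 s, if anything falls off the work surface, if the arm or the gripper's body presses on something with over 40 N, if the wrist force passes 120 N, or if a joint passes its speed limit or range.

ROBOT

A 6-joint arm with a two-finger parallel gripper is mounted at the origin on the work surface. World frame = base frame: x ahead of the robot, y to its left, z up, the work surface at z = 0. Lengths are in mm, angles in rad, forces in N, time in s.
With the tool pointing down it reaches from about 350 to 975 mm from the base axis. Payload 7.1 kg.
Tool frame: the origin (TCP) lies at the very end of the fingers, on their centre line; the grasp point (between the pads) lies 19 mm behind it; y points along the fingers, x is the direction in which the jaws open and shut, and the axes are right-handed (so a half turn about y gives the same grasp; the last joint's range is limited). The gripper opens to 88 mm and grips with 3 to 60 N. Pads are 20 mm wide; open, the fingers measure 115 mm over their backs; the gripper's body (75 mm by 178 mm) begins 61 mm behind the grasp point.
Start: joints at [-1.23, 0.423, 1.63, -0, 1.089, -0.019], TCP at [220.071, -584.956, 222.675] pointing down, gripper open.
Joint ranges: [-3, 3], [-0.9, 2.11], [0.09, 2.58], [-1.31, 4.45], [0.11, 2.69], [-2.54, 2.54]. Speed limits (rad/s): [2.39, 2.39, 3.01, 3.14, 3.14, 3.14].

INTERFACE

Orientations are given as a rotation vector (axis times angle).
In Python, from workcell import ctrl gives the robot as it stands. The module is installed in compiled form; this text tells all that it offers.
- The arm moves only by the tool jog_arm, never from a script. Its argument "steps" is a list of rows, each an object with "turn": the turn, a rotation vector about the world's x, y, z scaled (see below), a list of three; "dp": the shift along the world's x, y, z scaled (see below), a list of three; "claw": the opening, from 0 (shut) to 1 (fully open). In form: [{"turn": [wx, wy, wz], "dp": [x, y, z], "claw": claw}, ...]. A call has 1 to 12 rows; each row is the pose to reach, as a shift and turn from the pose measured when the call began, turning the shorter way round; what a row does not reach only later rows make up. The controller multiplies each number of a shift by 80 mm and each number of a turn by pi rad. A row lasts 1/12 s, in which the tool goes at most 41.7 mm and 7.16 degrees, less where a joint would pass 70% of its speed; a pose out of reach is approached as far as the arm can. A call with a number of a shift or a turn outside -1 to 1 is refused whole. A call with a gripper value outside its range is refused whole. The fingers move at their own pace and stop on an object; the grip force is fixed at half the most. Time passes only in rows, so rows that repeat a pose let the fingers close. It gives the time, the measured TCP pose, the force and the opening at its end, in the units of the state.
- ctrl.get_obs(): the state, without advancing time (a new reading comes with each control period).
- ctrl.get_image(name): name is "side" or "top" or "wrist"; returns a dict with "img" (480x640x3 uint8, red, green, blue), "range_z" (480x640 float32, mm along the optical axis (not along the pixel's ray), 0 where there is no reading), "fovy" (degrees; the focal length in pixels is half the picture's height over the tangent of half this angle, whatever the lens; pixels are square), "cx", "cy" (the principal point, pixels), "camera_from_world" (4x4, takes a point from world to camera coordinates); the wrist camera has in their place "hand_eye" (4x4, takes a point from camera to tool coordinates, whose origin is the TCP and whose axes are the tool frame's). Camera axes: x right, y down, z forward; pixel columns grow to the right and rows downward; lengths in mm; the calibration is good to about 2 mm. A picture is of the moment at which its call begins: read the wrist's pose just before it.
- ctrl.close_job(): hands the job in, once; it reports no verdict.
The state is a dict: "t": time; "qpos": joint angles; "qvel": joint speeds; "joint_torque": joint torques, N m; "ee_pos": TCP position; "orientation": TCP orientation; "ft_force": force on the tool from outside, world axes, zero at the start; "moment": the same for the moment, N m; "width": finger opening in mm.
Only numpy, scipy, OpenCV 4.12 (cv2) and the standard library are available. Lean on these libraries where they do the work, as an engineer would, in place of code of your own. Each camera call takes 0.05 s, during which the arm holds its last target.

## Working session

There is one attempt and no reset: what is moved stays moved. The work goes in short steps, Python scripts to look and compute and a tool call to move; the robot and the scene stay as the last step left them, time stands still between calls to the robot, and variables do not carry over. Pictures are saved under pics/ and viewed, and the job is handed in when it is done.

Besides the shell and the picture viewer there is one more tool, called after "Request:" by a JSON object that holds its "fn" and its "kwargs", one argument or row to a line. jog_arm: Moves the arm, as the interface text tells. Its arguments: {"type":"object","properties":{"steps":{"type":"array","items":{"type":"object","properties":{"turn":{"type":"array","items":{"type":"number"}},"dp":{"type":"array","items":{"type":"number"}},"claw":{"type":"number"}}}}},"required":["steps"]}

```bash
mkdir -p pics; cat > h.py <<'E'
from workcell import ctrl
import numpy as np, cv2
from scipy.spatial.transform import Rotation as R
def cam(n):
    o=ctrl.get_obs(); d=ctrl.get_image(n)
    f=240/np.tan(np.radians(d['fovy'])/2)
    K=(f,d['cx'],d['cy'])
    if 'camera_from_world' in d: T=np.linalg.inv(np.array(d['camera_from_world']))
    else:
        W=np.eye(4);W[:3,:3]=R.from_rotvec(o['orientation']).as_matrix();W[:3,3]=o['ee_pos']
        T=W@np.array(d['hand_eye'])
    return d['img'],d['range_z'],K,T
def pts(rz,K,T):
    v,u=np.mgrid[:480,:640]
    P=np.stack([(u-K[1])/K[0]*rz,(v-K[2])/K[0]*rz,rz],-1)
    W=P@T[:3,:3].T+T[:3,3]; W[rz<=0]=np.nan
    return W
def save(n,img): cv2.imwrite('pics/'+n,img[:,:,::-1])
E
python3 - <<'E'
from h import *
o=ctrl.get_obs()
for k,v in o.items(): print(k,np.round(v,3))
for n in ['side','top','wrist']:
    i,z,K,T=cam(n); save(n+'0.png',i); np.savez(n+'0.npz',i=i,z=z,K=K,T=T); print(n,K,np.round(T,3).tolist())
E
```

```text
t 0.0
qpos [-1.23   0.424  1.631  0.     1.089 -0.019]
qvel [-0.001 -0.001  0.001 -0.001  0.001  0.001]
joint_torque [ 2.0000e-03 -5.4462e+01 -2.7367e+01  6.5000e-02  2.3000e-02 -0.0000e+00]
ee_pos [ 219.895 -584.449  221.916]
orientation [-1.357  0.941 -0.939]
ft_force [-0.13  -0.583  0.771]
moment [-0.027  0.036  0.054]
width 87.716
side (np.float64(618.4737610768879), 320.9213087397569, 230.38873267399708) [[0.998, -0.022, 0.052, 517.359], [-0.054, -0.642, 0.764, -926.862], [0.016, -0.766, -0.643, 932.09], [0.0, 0.0, 0.0, 1.0]]
top (np.float64(503.78916040541554), 319.5872540438702, 233.26311559188633) [[-0.02, -0.99, 0.143, 464.268], [-1.0, 0.019, -0.008, 79.017], [0.005, -0.143, -0.99, 1080.948], [0.0, 0.0, 0.0, 1.0]]
wrist (np.float64(407.38257931916763), 314.8983193294316, 238.2833846338955) [[0.352, -0.905, -0.241, 285.899], [-0.936, -0.34, -0.089, -560.002], [-0.001, 0.257, -0.966, 385.287], [0.0, 0.0, 0.0, 1.0]]
```

View pics/top0.png

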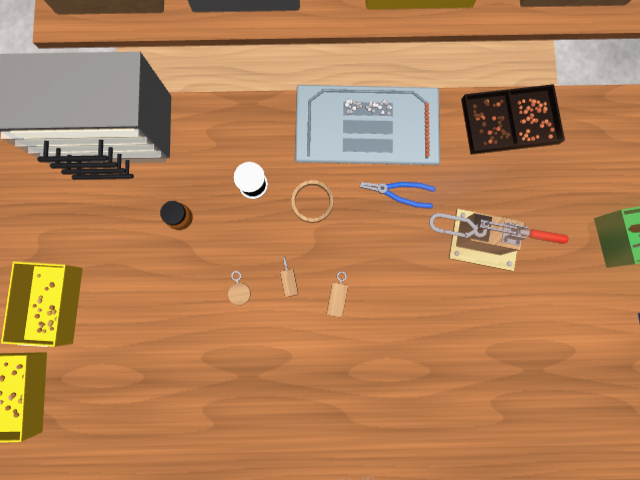

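View pics/side0.png

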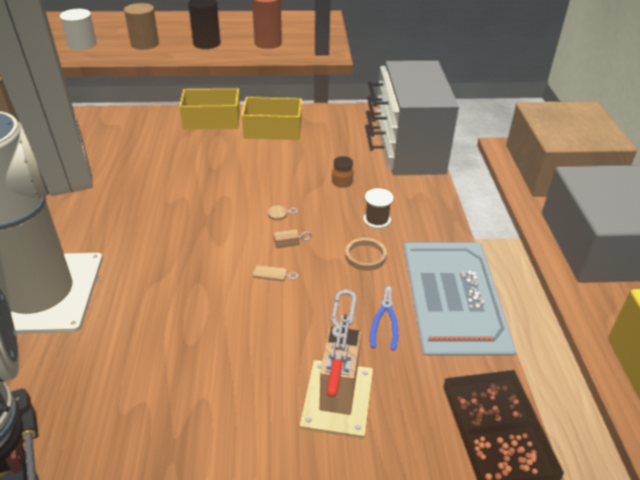

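The top view shows the square fob at about (289,282) with its eye at (285,262). The hook nose is near (432,225), pointing image-left (+y world), and the jig is at about (487,240). Next I measure positions.

```bash
python3 - <<'E'
from h import *
d=np.load('top0.npz'); i,z,K,T=d['i'],d['z'],d['K'],d['T']
W=pts(z,K,T)
for (u,v) in [(289,282),(239,294),(337,300),(460,215),(432,225),(550,237),(285,262)]: print(u,v,np.round(W[v,u],1))
# heights above bench mask
m=(W[:,:,2]>14)&(W[:,:,2]<50); sub=np.zeros_like(m); sub[255:305,275:302]=1
m&=sub
P=W[m]; print('fob n',len(P),P.min(0),P.max(0))
top=P[P[:,2]>22]; r=cv2.minAreaRect(top[:,:2].astype(np.float32)); print(r,np.median(top[:,2]))
# hook
sub=np.zeros_like(m); sub[205:245,420:480]=1
m=(W[:,:,2]>112)&(W[:,:,2]<140)&sub.astype(bool)
P=W[m]; print('hook',len(P),P.min(0),P.max(0),np.median(P[:,2]))
a=i[200:280,420:580]; save('jz.png',cv2.resize(a,None,fx=5,fy=5,interpolation=cv2.INTER_CUBIC))
a=i[245:325,220:360]; save('fz.png',cv2.resize(a,None,fx=5,fy=5,interpolation=cv2.INTER_CUBIC))
d=np.load('side0.npz'); save('js.png',cv2.resize(d['i'][280:440,290:400],None,fx=4,fy=3.7,interpolation=cv2.INTER_CUBIC))
E
```

```text
289 282 [514.9 136.8  24.9]
239 294 [492.6 243.9   6.5]
337 300 [475.8  37.   10. ]
460 215 [ 652.  -232.5   13.5]
432 225 [ 613.1 -143.6  130.4]
550 237 [ 581.4 -352.6  162.7]
285 262 [556.9 144.7  25.8]
fob n 384 [485.96202034 120.36548076  14.18244603] [570.23531005 155.49767152  33.38748717]
((526.3960571289062, 140.1483154296875), (80.52361297607422, 27.78919219970703), 10.484333038330078) 26.825467582378337
hook 611 [ 580.583915   -239.07792752  112.22011634] [ 637.77734671 -138.57242102  137.40767731] 126.66711483074289
```

View pics/jz.png

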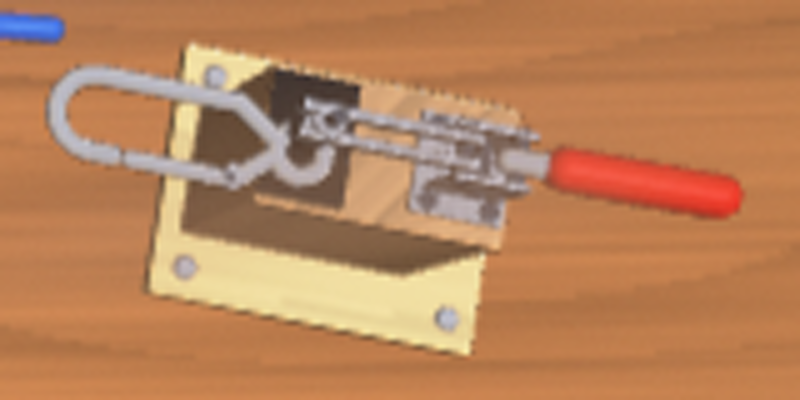

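View pics/fz.png

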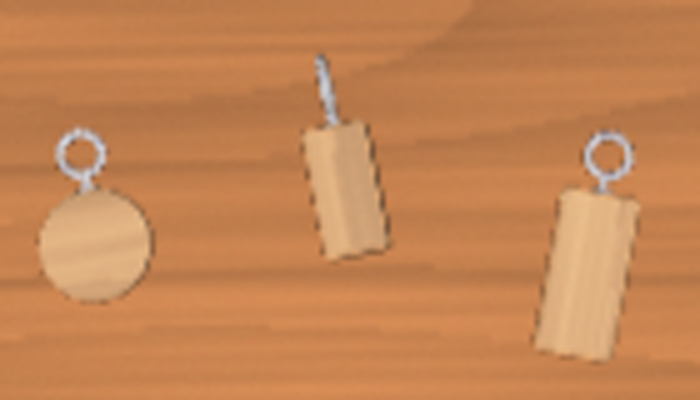

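View pics/js.png

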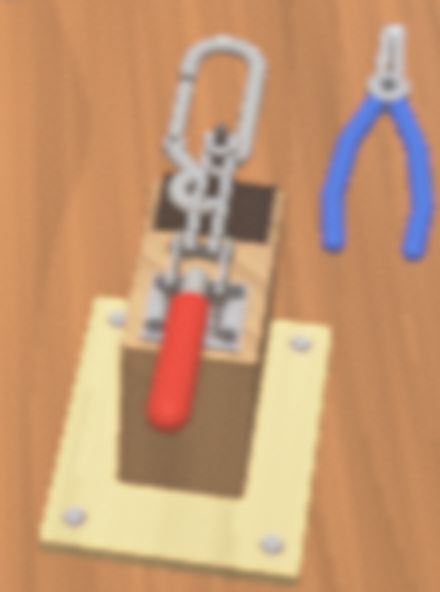

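```bash
cat >> h.py <<'E'
def ray(u,v,K,T,zp):
    d=T[:3,:3]@np.array([(u-K[1])/K[0],(v-K[2])/K[0],1]); o=T[:3,3]
    return o+d*(zp-o[2])/d[2]
E
python3 - <<'E'
from h import *
o=ctrl.get_obs(); M=R.from_rotvec(o['orientation']).as_matrix(); print(np.round(M,3))
d=np.load('top0.npz'); i,z,K,T=d['i'],d['z'],d['K'],d['T']
f=lambda x,y,zz,ox=220,oy=245: np.round(ray(ox+x/5,oy+y/5,K,T,zz),1)
print('block top corners',[f(*p,28) for p in [(305,130),(365,122),(388,248),(328,258)]])
print('eye end',f(320,58,14),f(333,122,14))
j=lambda x,y,zz=125:f(x,y,zz,420,200)
print('nose',j(50,112),'back line',j(100,75),j(240,100),'gate line',j(100,155),j(125,158),j(230,180),'hinge/eye',j(290,165))
print('pillar top corners',[j(*p,118) for p in [(270,68),(520,108),(500,248),(252,200)]])
print('base corners',[j(*p,12) for p in [(188,45),(148,292),(470,353)]], 'handle', j(550,165,160),j(740,195,160))
E
```

```text
[[ 0.352 -0.     0.936]
 [-0.936  0.001  0.352]
 [-0.001 -1.     0.   ]]
block top corners [array([538. , 153.1,  28. ]), array([540.8, 128. ,  28. ]), array([488.4, 119.1,  28. ]), array([484.8, 144.1,  28. ])]
eye end [569.4 147.4  14. ] [542.1 142.2  14. ]
nose [ 619.1 -141.3  125. ] back line [ 633.2 -161.3  125. ] [ 622.3 -214.8  125. ] gate line [ 602.  -159.6  125. ] [ 600.6 -169.2  125. ] [ 591.3 -209.   125. ] hinge/eye [ 596.7 -232.5  125. ]
pillar top corners [array([ 635.9, -229.4,  118. ]), array([ 618.3, -325.6,  118. ]), array([ 563.8, -313.6,  118. ]), array([ 584.3, -219.2,  118. ])]
base corners [array([ 665.5, -228.5,   12. ]), array([ 558.9, -205.1,   12. ]), array([ 530.2, -340.6,   12. ])] handle [ 590.  -317.4  160. ] [ 577.4 -386.9  160. ]
```

Jig yaw is about -12°. The hook looks about 7 mm off to -x of the clamp line. The fob centre is about (513,136) with yaw about 10°. I'll move over the fob and collect joint data on the way for kinematics.

Request:
{"fn": "jog_arm", "kwargs": {
  "steps": [
    {"turn": [0,0,-0.03],"dp": [0.2,0.5,0],"claw": 1},
    {"turn": [0,0,-0.057],"dp": [0.39,1,0],"claw": 1},
    {"turn": [0,0,-0.057],"dp": [0.39,1,0],"claw": 1}
  ]
}}

```text
t: 0.4
ee_pos: [251.7, -498.7, 220.9]
orientation: [-1.284, 1.081, -1.072]
ft_force: [-0.4, 0.8, -0.1]
width: 87.8
```

```bash
cat > rec.py <<'E'
from h import *
import json,sys
o=ctrl.get_obs()
open('fk.jsonl','a').write(json.dumps([list(map(float,o[k])) for k in('qpos','ee_pos','orientation')])+'\n')
print('t',round(o['t'],2),'q',np.round(o['qpos'],3),'p',np.round(o['ee_pos'],1),'F',np.round(o['ft_force'],1),'w',round(o['width'],1)); print(np.round(R.from_rotvec(o['orientation']).as_matrix(),3).tolist())
E
python3 rec.py
```

```text
t 0.4 q [-1.126  0.331  1.775  0.002  1.041  0.267] p [ 251.7 -498.7  220.9] F [-0.4  0.8 -0.1] w 87.8
[[0.177, -0.001, 0.984], [-0.984, 0.007, 0.177], [-0.007, -1.0, -0.0]]
```

Request:
{"fn": "jog_arm", "kwargs": {
  "steps": [
    {"turn": [0,0,0],"dp": [0.2,0.5,0],"claw": 1},
    {"turn": [0,0,0],"dp": [0.39,1,0],"claw": 1},
    {"turn": [0,0,0],"dp": [0.39,1,0],"claw": 1}
  ]
}}

```text
t: 0.65
ee_pos: [283.2, -413.8, 220.2]
orientation: [-1.282, 1.082, -1.068]
ft_force: [-0.0, 0.6, -0.3]
width: 87.7
```

Request:
{"fn": "jog_arm", "kwargs": {
  "steps": [
    {"turn": [0,0,0],"dp": [0.2,0.5,0],"claw": 1},
    {"turn": [0,0,0],"dp": [0.39,1,0],"claw": 1},
    {"turn": [0,0,0],"dp": [0.39,1,0],"claw": 1}
  ]
}}

```text
t: 0.9
ee_pos: [314.6, -329.4, 219.8]
orientation: [-1.282, 1.083, -1.064]
ft_force: [-0.1, 0.8, 0.3]
width: 88.2
```

```bash
python3 rec.py
```

```text
t 0.9 q [-0.838  0.182  1.987  0.007  0.985  0.547] p [ 314.6 -329.4  219.8] F [-0.1  0.8  0.3] w 88.2
[[0.181, -0.004, 0.984], [-0.983, 0.013, 0.181], [-0.013, -1.0, -0.001]]
```

Request:
{"fn": "jog_arm", "kwargs": {
  "steps": [
    {"turn": [0,0,0],"dp": [0.2,0.5,0],"claw": 1},
    {"turn": [0,0,0],"dp": [0.39,1,0],"claw": 1},
    {"turn": [0,0,0],"dp": [0.39,1,0],"claw": 1}
  ]
}}

```text
t: 1.15
ee_pos: [346.4, -245.6, 219.6]
orientation: [-1.282, 1.081, -1.06]
ft_force: [-0.6, -0.6, -0.5]
width: 88.1
```

Request:
{"fn": "jog_arm", "kwargs": {
  "steps": [
    {"turn": [0,0,0],"dp": [0.2,0.5,0],"claw": 1},
    {"turn": [0,0,0],"dp": [0.39,1,0],"claw": 1},
    {"turn": [0,0,0],"dp": [0.39,1,0],"claw": 1}
  ]
}}

```text
t: 1.4
ee_pos: [378.8, -162.2, 219.7]
orientation: [-1.282, 1.079, -1.057]
ft_force: [-0.2, -0.4, 0.4]
width: 87.5
```

```bash
python3 rec.py
```

```text
t 1.4 q [-0.443  0.112  2.072  0.015  0.967  0.932] p [ 378.8 -162.2  219.7] F [-0.2 -0.4  0.4] w 87.5
[[0.187, -0.004, 0.982], [-0.982, 0.016, 0.187], [-0.016, -1.0, -0.001]]
```

Request:
{"fn": "jog_arm", "kwargs": {
  "steps": [
    {"turn": [0,0,0],"dp": [0.2,0.5,0],"claw": 1},
    {"turn": [0,0,0],"dp": [0.4,1,0],"claw": 1},
    {"turn": [0,0,0],"dp": [0.4,1,0],"claw": 1}
  ]
}}

```text
t: 1.65
ee_pos: [412.8, -79.1, 220.0]
orientation: [-1.282, 1.075, -1.055]
ft_force: [0.9, -0.7, -0.2]
width: 88.2
```

Request:
{"fn": "jog_arm", "kwargs": {
  "steps": [
    {"turn": [0,0,0],"dp": [0.2,0.5,0],"claw": 1},
    {"turn": [0,0,0],"dp": [0.4,1,0],"claw": 1},
    {"turn": [0,0,0],"dp": [0.4,1,0],"claw": 1}
  ]
}}

```text
t: 1.9
ee_pos: [447.3, 4.1, 220.4]
orientation: [-1.281, 1.072, -1.054]
ft_force: [-0.2, -0.3, 0.5]
width: 87.9
```

Request:
{"fn": "jog_arm", "kwargs": {
  "steps": [
    {"turn": [0,0,0],"dp": [0.2,0.5,0],"claw": 1},
    {"turn": [0,0,0],"dp": [0.4,1,0],"claw": 1},
    {"turn": [0,0,0],"dp": [0.4,1,0],"claw": 1},
    {"turn": [0,0,0],"dp": [0.4,1,0],"claw": 1},
    {"turn": [0,0,0],"dp": [0.4,1,0],"claw": 1}
  ]
}}

```text
t: 2.32
ee_pos: [479.1, 83.2, 220.0]
orientation: [-1.283, 1.071, -1.053]
ft_force: [0.3, -0.2, 0.1]
width: 87.5
```

```bash
python3 rec.py; python3 - <<'E'
from h import *
import json
from scipy.optimize import least_squares
i,z,K,T=cam('wrist'); save('wrist1.png',i); np.savez('wrist1.npz',i=i,z=z,K=K,T=T)
D=[json.loads(l) for l in open('fk.jsonl')]
D.append([[-1.23,.423,1.63,0,1.089,-.019],[220.071,-584.956,222.675],[0,0,0]])
def f(p):
    e=[]
    for q,x,_ in D:
        a=q[1]+q[2]; s=a+q[4]
        r=p[0]+p[1]*np.sin(q[1])+p[2]*np.sin(a)+p[3]*np.cos(a)+p[5]*np.sin(s)
        zz=p[4]+p[1]*np.cos(q[1])+p[2]*np.cos(a)-p[3]*np.sin(a)+p[5]*np.cos(s)
        e+=[(r-np.sqrt(max(np.hypot(*x[:2])**2,0))),zz-x[2]]
    return np.array(e+list((np.array(p)-[0,400,400,0,400,300])*.003))
s=least_squares(f,[0,400,400,0,400,300]); print(np.round(s.x,1),np.round(f(s.x),1))
for q,x,o in D: print(q[0]-np.arctan2(x[1],x[0]), np.hypot(x[0],x[1]))
E
```

```text
t 2.32 q [0.137 0.222 1.933 0.019 0.986 1.502] p [479.1  83.2 220. ] F [ 0.3 -0.2  0.1] w 87.5
[[0.194, -0.001, 0.981], [-0.981, 0.016, 0.194], [-0.016, -1.0, 0.002]]
[  4.  559.4 486.1  84.5 339.9 327. ] [-0.  -0.  -0.   0.   0.   0.   0.  -0.  -0.   0.   0.   0.5  0.3  0.3
 -0.2  0.1]
-0.022173260509468884 558.6203676111604
-0.030170202508639332 455.50532957896195
-0.03821611408607223 412.1117180443096
-0.03472654521329924 486.2542237281497
-0.019041786586099896 624.9838133719945
```

View pics/wrist1.png

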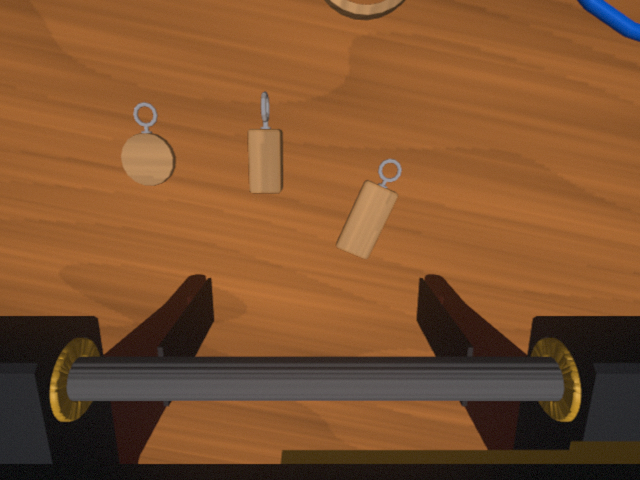

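The wrist view shows the square fob upright in the picture at (265,160) with its eye at (265,108), so the jaws are nearly aligned.

```bash
python3 - <<'E'
from h import *
d=np.load('wrist1.npz'); i,z,K,T=d['i'],d['z'],d['K'],d['T']
save('w1z.png',cv2.resize(i[80:210,220:310],None,fx=5,fy=4.5,interpolation=cv2.INTER_CUBIC))
W=pts(z,K,T); print(W[160,258],W[300,330])
m=(W[:,:,2]>24); s=np.zeros_like(m); s[125:200,245:285]=1; m&=s
P=W[m]; print(len(P),np.median(P[:,2]),cv2.minAreaRect(P[:,:2].astype(np.float32)))
for p in [(265,94),(265,108),(265,127)]: print(ray(*p,K,T,14))
E
```

```text
[513.99767066 143.05109335  28.76026713] [388.05600532  53.25581785   1.39276144]
2088 29.14653682821691 ((513.3002319335938, 138.21157836914062), (54.94635009765625, 28.277925491333008), 10.521966934204102)
[568.91148299 148.02600882  14.        ]
[557.58310912 146.1555335   14.        ]
[541.90192509 143.56634744  14.        ]
```

View pics/w1z.png

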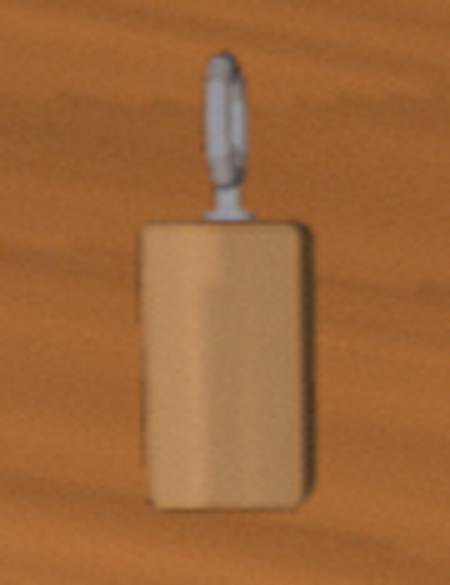

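Request:
{"fn": "jog_arm", "kwargs": {
  "steps": [
    {"turn": [-0.0071,0.0326,-0.001],"dp": [0.07,0.14,-0.12],"claw": 0.6},
    {"turn": [-0.0142,0.0652,-0.002],"dp": [0.14,0.28,-0.24],"claw": 0.6},
    {"turn": [-0.0213,0.0978,-0.003],"dp": [0.2,0.4,-0.4],"claw": 0.6},
    {"turn": [-0.0284,0.1304,-0.004],"dp": [0.27,0.54,-0.6],"claw": 0.6},
    {"turn": [-0.0355,0.163,-0.004],"dp": [0.33,0.67,-0.8],"claw": 0.6},
    {"turn": [-0.0355,0.163,-0.004],"dp": [0.33,0.67,-1],"claw": 0.6},
    {"turn": [-0.0355,0.163,-0.004],"dp": [0.33,0.67,-1],"claw": 0.6},
    {"turn": [-0.0355,0.163,-0.004],"dp": [0.33,0.67,-1],"claw": 0.6}
  ]
}}

```text
t: 3.03
ee_pos: [504.3, 134.6, 139.4]
orientation: [-1.692, 1.42, -0.818]
ft_force: [-0.1, -0.2, 0.1]
width: 52.4
```

```bash
python3 rec.py; cat > fk.py <<'E'
from h import *
import json
from scipy.optimize import least_squares
rv=lambda a,th:R.from_rotvec(np.array(a)*th).as_matrix()
def fk(q,p):
    a1,L2,L3,a3,z0,Lt,lat,o2,o3,o5=p
    q=np.array(q,float)+[0,o2,o3,0,o5,0]
    P=lambda th:np.array([np.sin(th),0,np.cos(th)])
    a=q[1]+q[2]; s=a+q[4]
    w=np.array([a1,lat,z0])+L2*P(q[1])+L3*P(a)+a3*P(a+np.pi/2)
    R4=rv(P(a),q[3]); t=R4@P(s); x=rv(t,q[5])@R4@P(s-np.pi/2)
    B=rv([0,0,1],q[0]); t=B@t;x=B@x
    return B@w+Lt*t, np.stack([x,t,np.cross(x,t)],1)
def load():
    return [json.loads(l) for l in open('fk.jsonl')]
def fit():
    p0=np.array([0,500,480,0,340,327,0,0,0,0.]); D=load()
    def f(p):
        e=[]
        for q,x,o in D:
            pp,M=fk(q,p); e+=list(pp-x)+list(300*(M-R.from_rotvec(o).as_matrix()).ravel()*.3)
        return np.array(e+list((p-p0)*[.003]*1+list((p-p0)[7:]*50)) if 0 else e+list((p-p0)*.002)+list(p[7:]*100))
    s=least_squares(f,p0); return s.x,f(s.x)
if __name__=='__main__':
    p,e=fit(); print(np.round(p,3)); print('res',np.abs(e[:-13]).max()); np.save('p.npy',p)
E
python3 fk.py
```

```text
t 3.03 q [0.223 0.643 1.579 0.025 1.444 1.609] p [504.3 134.6 139.4] F [-0.1 -0.2  0.1] w 52.4
[[0.174, -0.493, 0.852], [-0.985, -0.087, 0.151], [-0.001, -0.865, -0.501]]
[-1.04000e-01  5.63268e+02  4.84685e+02  7.70230e+01  3.11927e+02
  3.09854e+02  1.18970e+01 -0.00000e+00  0.00000e+00  0.00000e+00]
res 0.00412591337953927
```

Request:
{"fn": "jog_arm", "kwargs": {
  "steps": [
    {"turn": [0,0,0],"dp": [0.01,0.02,-0.4],"claw": 0.6},
    {"turn": [0,0,0],"dp": [0.016,0.026,-0.8],"claw": 0.6},
    {"turn": [0,0,0],"dp": [0.016,0.026,-1],"claw": 0.6},
    {"turn": [0,0,0],"dp": [0.016,0.026,-1],"claw": 0.6},
    {"turn": [0,0,0],"dp": [0.016,0.026,-1],"claw": 0.6}
  ]
}}

```text
t: 3.45
ee_pos: [505.5, 136.0, 60.6]
orientation: [-1.692, 1.42, -0.818]
ft_force: [-0.3, -0.1, 0.6]
width: 52.9
```

```bash
python3 rec.py; python3 - <<'E'
from h import *
i,z,K,T=cam('wrist'); save('wrist2.png',i)
E
```

```text
t 3.45 q [0.225 0.754 1.591 0.027 1.321 1.608] p [505.5 136.   60.6] F [-0.3 -0.1  0.6] w 52.9
[[0.173, -0.493, 0.852], [-0.985, -0.086, 0.15], [-0.001, -0.865, -0.501]]
```

View pics/wrist2.png

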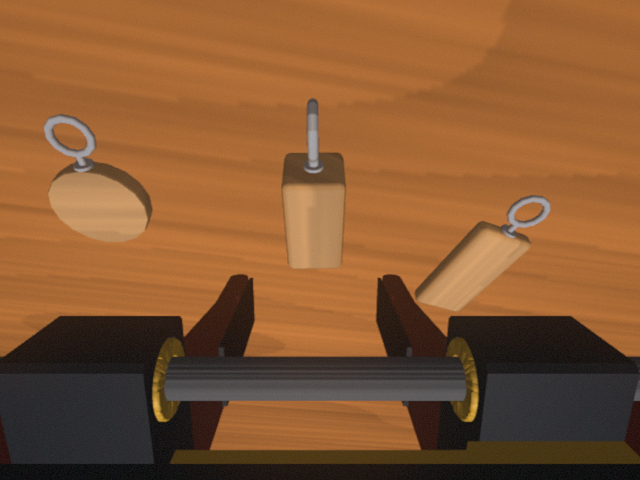

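The fob at (313,210) is centred between the fingers, so I descend and close.

Request:
{"fn": "jog_arm", "kwargs": {
  "steps": [
    {"turn": [0,0,0],"dp": [0,0.005,-0.3],"claw": 0.6},
    {"turn": [0,0,0],"dp": [0,0.01,-0.55],"claw": 0.6},
    {"turn": [0,0,0],"dp": [0,0.01,-0.64],"claw": 0.6},
    {"turn": [0,0,0],"dp": [0,0.01,-0.64],"claw": 0.6},
    {"turn": [0,0,0],"dp": [0,0.01,-0.64],"claw": 0.6}
  ]
}}

```text
t: 3.92
ee_pos: [506.9, 137.3, 11.3]
orientation: [-1.69, 1.419, -0.82]
ft_force: [-0.3, -0.4, 0.4]
width: 52.7
```

Request:
{"fn": "jog_arm", "kwargs": {
  "steps": [
    {"turn": [0,0,0],"dp": [0,0,0],"claw": 0.1},
    {"turn": [0,0,0],"dp": [0,0,0],"claw": 0.1},
    {"turn": [0,0,0],"dp": [0,0,0],"claw": 0.1},
    {"turn": [0,0,0],"dp": [0,0,0],"claw": 0.1},
    {"turn": [0,0,0],"dp": [0,0,0],"claw": 0.1},
    {"turn": [0,0,0],"dp": [0,0,0],"claw": 0.1}
  ]
}}

```text
t: 4.42
ee_pos: [507.3, 137.3, 11.9]
orientation: [-1.689, 1.418, -0.82]
ft_force: [0.6, -0.1, 6.6]
width: 27.6
```

```bash
python3 rec.py; python3 - <<'E'
from h import *
i,z,K,T=cam('wrist'); save('wrist3.png',i)
E
```

```text
t 4.42 q [0.226 0.827 1.587 0.028 1.249 1.606] p [507.3 137.3  11.9] F [ 0.6 -0.1  6.6] w 27.6
[[0.174, -0.49, 0.854], [-0.985, -0.086, 0.151], [-0.001, -0.867, -0.498]]
```

View pics/wrist3.png

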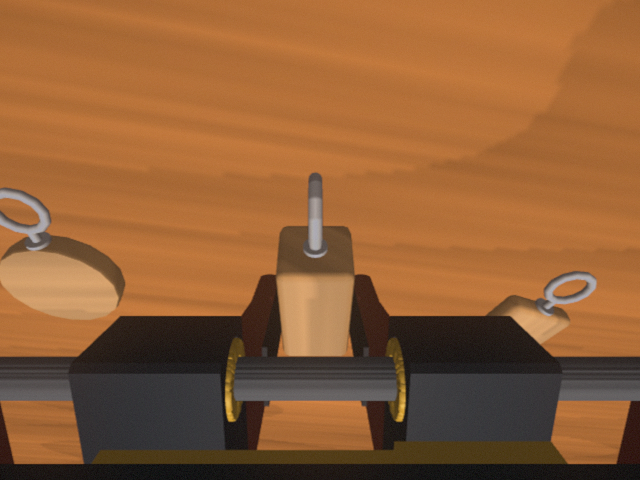

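Gripped (27.6 mm). I'll lift while planning the flip path offline.

Request:
{"fn": "jog_arm", "kwargs": {
  "steps": [
    {"turn": [0,0,0],"dp": [0,0,0.3],"claw": 0.1},
    {"turn": [0,0,0],"dp": [0,0,0.7],"claw": 0.1},
    {"turn": [0,0,0],"dp": [0,0,1],"claw": 0.1},
    {"turn": [0,0,0],"dp": [0,0,1],"claw": 0.1},
    {"turn": [0,0,0],"dp": [0,0,1],"claw": 0.1}
  ]
}}

```text
t: 4.88
ee_pos: [508.0, 137.5, 92.6]
orientation: [-1.687, 1.416, -0.822]
ft_force: [0.6, -0.1, -1.8]
width: 27.8
```

Request:
{"fn": "jog_arm", "kwargs": {
  "steps": [
    {"turn": [0,0,0],"dp": [0,-0.3,0.3],"claw": 0.1},
    {"turn": [0,0,0],"dp": [0,-0.7,0.7],"claw": 0.1},
    {"turn": [0,0,0],"dp": [0,-1,1],"claw": 0.1},
    {"turn": [0,0,0],"dp": [0,-1,1],"claw": 0.1},
    {"turn": [0,0,0],"dp": [0,-1,1],"claw": 0.1}
  ]
}}

```text
t: 5.3
ee_pos: [508.2, 56.7, 172.3]
orientation: [-1.685, 1.418, -0.823]
ft_force: [0.6, 0.9, -0.7]
width: 27.7
```

```bash
python3 rec.py; python3 fk.py; cat > plan.py <<'E'
from fk import *
p=np.load('p.npy')
LO=np.array([-3,-.9,.09,-1.31,.11,-2.54]);HI=np.array([3,2.11,2.58,4.45,2.69,2.54])
def ik(pos,M,q0):
    def f(q):
        pp,m=fk(q,p); return np.r_[(pp-pos)/10,(m-M).ravel()*10,(q-q0)*1e-4]
    s=least_squares(f,np.clip(q0,LO+.01,HI-.01),bounds=(LO,HI)); return s.x,np.abs(s.fun).max()
yawj=np.radians(-12.1); jx=np.array([np.cos(yawj),np.sin(yawj),0]); jy=np.array([-np.sin(yawj),np.cos(yawj),0])
XC,YF=637.7,-107.2   # hook mid x', foot y'
J=lambda x,y,z:(XC+x)*jx+(YF+y)*jy+np.array([0,0,z])
yg=np.radians(10.5)
Fg=np.stack([[np.cos(yg),np.sin(yg),0],[-np.sin(yg),np.cos(yg),0],[0,0,1]],1)
Mg=np.array([[0.174,-0.49,0.854],[-0.985,-0.086,0.151],[-0.001,-0.867,-0.498]])
Pg=np.array([507.3,137.3,11.9]); Cg=np.array([513.5,138.2,14])
FT=Mg.T@Fg               # fob axes in tool
c_t=Mg.T@(Cg-Pg)         # centre in tool
Ff=np.stack([[0,0,1],jy,-jx],1)
Mf=Ff@FT.T; U,_,V=np.linalg.svd(Mf); Mf=U@V
def tcp_for_eye(E,F=Ff):
    M=F@FT.T; c=E-45.5*F[:,0]; return c-M@c_t
E
python3 - <<'E'
from plan import *
print('c_t',c_t,'Mf',np.round(Mf,3).tolist())
for x in (-90,-45,-32,-18):
  for y in (55,76):
    tp=tcp_for_eye(J(x,y,125))
    for g in ([-.3,.2,2.2,3.1,1,-1.5],[-.3,.5,2.4,3.1,1,-1.5]):
        q,e=ik(tp,Mf,np.array(g)); print(x,y,np.round(tp,1),np.round(q,3),round(e,4))
E
```

```text
t 5.3 q [ 0.107  0.584  1.595 -0.031  1.479  1.516] p [508.2  56.7 172.3] F [ 0.6  0.9 -0.7] w 27.7
[[0.171, -0.488, 0.856], [-0.985, -0.084, 0.15], [-0.001, -0.869, -0.495]]
[-6.00000e-03  5.63091e+02  4.84901e+02  7.74830e+01  3.12393e+02
  3.09639e+02  1.19000e+01  0.00000e+00  0.00000e+00 -0.00000e+00]
res 0.0012979608845853363
c_t [ 0.1902 -4.9361  4.3849] Mf [[-0.209, 0.849, 0.485], [-0.978, -0.177, -0.111], [-0.008, -0.498, 0.867]]
-90 55 [ 526.7 -166.    73.2] [-0.441  0.802  2.425  2.917  1.133 -1.583] 0.0001
-90 55 [ 526.7 -166.    73.2] [-0.441  0.802  2.425  2.917  1.133 -1.583] 0.0
-90 76 [ 531.1 -145.5   73.2] [-0.368  0.805  2.431  2.987  1.143 -1.578] 0.0001
-90 76 [ 531.1 -145.5   73.2] [-0.368  0.805  2.431  2.987  1.143 -1.578] 0.0
-45 55 [ 570.7 -175.5   73.2] [-0.41   0.776  2.338  2.934  1.023 -1.554] 0.0001
-45 55 [ 570.7 -175.5   73.2] [-0.41   0.776  2.338  2.934  1.023 -1.554] 0.0
-45 76 [ 575.1 -154.9   73.2] [-0.347  0.777  2.343  2.999  1.029 -1.558] 0.0001
-45 76 [ 575.1 -154.9   73.2] [-0.347  0.777  2.343  2.999  1.029 -1.558] 0.0
-32 55 [ 583.4 -178.2   73.2] [-0.402  0.772  2.312  2.938  0.993 -1.548] 0.0001
-32 55 [ 583.4 -178.2   73.2] [-0.402  0.772  2.312  2.938  0.993 -1.548] 0.0
-32 76 [ 587.8 -157.7   73.2] [-0.342  0.773  2.318  3.001  0.999 -1.553] 0.0001
-32 76 [ 587.8 -157.7   73.2] [-0.342  0.773  2.318  3.001  0.999 -1.553] 0.0
-18 55 [ 597.1 -181.1   73.2] [-0.395  0.768  2.285  2.942  0.963 -1.541] 0.0001
-18 55 [ 597.1 -181.1   73.2] [-0.395  0.768  2.285  2.942  0.963 -1.541] 0.0
-18 76 [ 601.5 -160.6   73.2] [-0.336  0.769  2.29   3.004  0.968 -1.548] 0.0001
-18 76 [ 601.5 -160.6   73.2] [-0.336  0.769  2.29   3.004  0.968 -1.548] 0.0
```

```bash
python3 - <<'E'
from plan import *
o=ctrl.get_obs(); q0=o['qpos']
q1,e=ik(np.array([500,-120,220.]),Mf,np.array([-.4,.5,2.3,3,1,-1.5])); print(np.round(q1,3),e)
N=30
prev=None
for k in range(N+1):
    s=k/N; q=q0+(q1-q0)*s
    q[4]-=0.5*np.sin(np.pi*s)   # smaller cone
    pp,M=fk(q,p)
    d=0 if prev is None else np.degrees(R.from_matrix(M@prev[1].T).magnitude()); dd=0 if prev is None else np.linalg.norm(pp-prev[0]); prev=(pp,M)
    F=M@FT; eye=pp+M@c_t+45.5*F[:,0]
    print(k,np.round(q,2),np.round(pp),'t',np.round(M[:,1],2),'eye',np.round(eye),round(d,1),round(dd,1))
E
```

```text
[-0.317  0.267  2.517  2.991  0.695 -1.5  ] 3.0463290639219966e-05
0 [ 0.11  0.58  1.59 -0.03  1.48  1.52] [508.  57. 172.] t [-0.49 -0.08 -0.87] eye [559.  66. 175.] 0 0
1 [0.09 0.57 1.63 0.07 1.4  1.42] [510.  81. 160.] t [-0.45  0.03 -0.89] eye [561.  90. 166.] 8.2 26.8
2 [0.08 0.56 1.66 0.17 1.32 1.32] [515. 104. 152.] t [-0.39  0.13 -0.91] eye [566. 112. 162.] 7.8 24.8
3 [0.06 0.55 1.69 0.27 1.25 1.21] [523. 124. 147.] t [-0.33  0.23 -0.91] eye [572. 132. 161.] 7.4 22.8
4 [0.05 0.54 1.72 0.37 1.17 1.11] [533. 142. 145.] t [-0.26  0.32 -0.91] eye [581. 148. 163.] 7.0 20.7
5 [0.04 0.53 1.75 0.47 1.1  1.01] [544. 157. 145.] t [-0.19  0.4  -0.9 ] eye [591. 161. 168.] 6.6 18.7
6 [0.02 0.52 1.78 0.57 1.03 0.91] [557. 168. 147.] t [-0.11  0.46 -0.88] eye [602. 169. 174.] 6.2 16.8
7 [0.01 0.51 1.81 0.67 0.96 0.81] [570. 175. 151.] t [-0.02  0.51 -0.86] eye [612. 174. 181.] 5.8 15.2
8 [-0.01  0.5   1.84  0.77  0.9   0.71] [583. 178. 155.] t [ 0.06  0.55 -0.83] eye [623. 174. 188.] 5.5 13.9
9 [-0.02  0.49  1.87  0.88  0.84  0.61] [595. 177. 160.] t [ 0.14  0.57 -0.81] eye [632. 171. 196.]
[... 1628 characters left out ...]
] eye [582. -20. 251.] 2.9 17.6
25 [-0.25  0.32  2.36  2.49  0.58 -1.  ] [568. -25. 204.] t [ 0.82  0.14 -0.56] eye [571. -35. 255.] 3.1 18.8
26 [-0.26  0.31  2.39  2.59  0.6  -1.1 ] [558. -42. 208.] t [ 0.83  0.08 -0.55] eye [559. -50. 259.] 3.3 20.2
27 [-0.27  0.3   2.42  2.69  0.62 -1.2 ] [546. -60. 211.] t [ 0.85  0.03 -0.53] eye [546. -66. 262.] 3.5 21.8
28 [-0.29  0.29  2.46  2.79  0.64 -1.3 ] [533. -79. 214.] t [ 0.85 -0.04 -0.52] eye [532. -84. 266.] 3.7 23.6
29 [-0.3   0.28  2.49  2.89  0.67 -1.4 ] [518. -99. 217.] t [ 0.86 -0.11 -0.51] eye [ 516. -101.  269.] 4.0 25.5
30 [-0.32  0.27  2.52  2.99  0.7  -1.5 ] [ 500. -120.  220.] t [ 0.85 -0.18 -0.5 ] eye [ 498. -120.  272.] 4.2 27.5
```

```bash
python3 - <<'E'
from plan import *
o=ctrl.get_obs(); q0=o['qpos']; P0=np.array(o['ee_pos']);M0=R.from_rotvec(o['orientation']).as_matrix()
q1,e=ik(np.array([500,-120,220.]),Mf,np.array([-.4,.5,2.3,3,1,-1.5]))
ks=[0,4,8,12,18,24,30]
Ms=[]
for k in ks:
    s=k/30; q=q0+(q1-q0)*s; q[4]-=.5*np.sin(np.pi*s); Ms.append(fk(q,p)[1])
Pos=[P0,[520,80,200],[540,100,215],[560,80,220],[560,30,220],[550,-30,220],[530,-90,220]]
q=q0
for a in range(len(ks)):
    P,M=np.array(Pos[a]),Ms[a]
    if a:
        dM=R.from_matrix(M@Ms[a-1].T).as_rotvec()
        print('   seg turn',np.round(dM/np.pi,3),round(np.degrees(np.linalg.norm(dM)),1),'dp',np.round((P-Pos[a-1])/80,3))
        for s in np.linspace(.25,1,4):
            Mi=R.from_rotvec(dM*s).as_matrix()@Ms[a-1]; q,e=ik(np.array(Pos[a-1])*(1-s)+P*s,Mi,q); print(np.round(q,2),round(e,4))
    print(a,P)
E
```

```text
0 [508.17971104  56.74458576 172.28151209]
   seg turn [ 0.146 -0.08   0.011] 30.1 dp [0.148 0.291 0.346]
[0.07 0.54 1.63 0.05 1.42 1.42] 0.0
[0.03 0.5  1.66 0.13 1.36 1.31] 0.0
[-0.01  0.47  1.69  0.22  1.32  1.19] 0.0
[-0.05  0.45  1.72  0.33  1.28  1.06] 0.0
1 [520  80 200]
   seg turn [ 0.078 -0.105 -0.024] 23.9 dp [0.25  0.25  0.188]
[-0.08  0.42  1.76  0.4   1.21  0.99] 0.0
[-0.1   0.39  1.81  0.49  1.15  0.9 ] 0.0
[-0.13  0.37  1.85  0.58  1.09  0.8 ] 0.0
[-0.15  0.36  1.89  0.69  1.04  0.68] 0.0
2 [540 100 215]
   seg turn [ 0.02  -0.087 -0.047] 18.2 dp [ 0.25  -0.25   0.062]
[-0.18  0.34  1.93  0.76  0.98  0.61] 0.0
[-0.2   0.33  1.97  0.84  0.92  0.52] 0.0
[-0.22  0.32  2.01  0.94  0.87  0.43] 0.0
[-0.24  0.31  2.05  1.05  0.82  0.31] 0.0
3 [560  80 220]
   seg turn [-0.018 -0.073 -0.076] 19.3 dp [ 0.    -0.625  0.   ]
[-0.25  0.29  2.1   1.15  0.76  0.22] 0.0
[-0.27  0.28  2.15  1.26  0.7   0.11] 0.0
[-0.28  0.27  2.19  1.41  0.65 -0.03] 0.0
[-0.29  0.26  2.24  1.58  0.61 -0.2 ] 0.0
4 [560  30 220]
   seg turn [-0.031 -0.046 -0.071] 16.3 dp [-0.125 -0.75   0.   ]
[-0.3   0.25  2.27  1.72  0.58 -0.32] 0.0
[-0.31  0.25  2.31  1.87  0.56 -0.47] 0.0
[-0.31  0.25  2.34  2.04  0.55 -0.62] 0.0
[-0.32  0.25  2.37  2.22  0.56 -0.79] 0.0
5 [550 -30 220]
   seg turn [-0.072 -0.03  -0.092] 21.6 dp [-0.25 -0.75  0.  ]
[-0.29  0.25  2.4   2.46  0.54 -0.99] 0.0
[-0.26  0.25  2.43  2.72  0.55 -1.21] 0.0
[-0.22  0.26  2.45  2.97  0.59 -1.42] 0.0
[-0.18  0.29  2.47  3.18  0.66 -1.58] 0.0
6 [530 -90 220]
```

Request:
{"fn": "jog_arm", "kwargs": {
  "steps": [
    {"turn": [0.029,-0.016,0.002],"dp": [0.03,0.06,0.07],"claw": 0.1},
    {"turn": [0.058,-0.032,0.004],"dp": [0.06,0.12,0.14],"claw": 0.1},
    {"turn": [0.088,-0.048,0.007],"dp": [0.09,0.17,0.21],"claw": 0.1},
    {"turn": [0.117,-0.064,0.009],"dp": [0.12,0.23,0.28],"claw": 0.1},
    {"turn": [0.146,-0.08,0.011],"dp": [0.15,0.29,0.35],"claw": 0.1},
    {"turn": [0.146,-0.08,0.011],"dp": [0.15,0.29,0.35],"claw": 0.1}
  ]
}}

```text
t: 5.8
ee_pos: [518.7, 79.9, 198.8]
orientation: [-1.207, 1.284, -0.605]
ft_force: [-0.1, 0.2, -0.6]
width: 27.9
```

Request:
{"fn": "jog_arm", "kwargs": {
  "steps": [
    {"turn": [0.02,-0.026,-0.006],"dp": [0.06,0.06,0.05],"claw": 0.1},
    {"turn": [0.039,-0.053,-0.012],"dp": [0.12,0.12,0.1],"claw": 0.1},
    {"turn": [0.059,-0.079,-0.018],"dp": [0.19,0.19,0.15],"claw": 0.1},
    {"turn": [0.078,-0.105,-0.024],"dp": [0.25,0.25,0.19],"claw": 0.1},
    {"turn": [0.078,-0.105,-0.024],"dp": [0.25,0.25,0.19],"claw": 0.1}
  ]
}}

```text
t: 6.22
ee_pos: [535.9, 100.6, 211.6]
orientation: [-0.821, 1.095, -0.649]
ft_force: [-0.7, 0.9, -1.0]
width: 27.8
```

Request:
{"fn": "jog_arm", "kwargs": {
  "steps": [
    {"turn": [0.007,-0.029,-0.016],"dp": [0.08,-0.08,0.02],"claw": 0.1},
    {"turn": [0.013,-0.058,-0.031],"dp": [0.17,-0.17,0.04],"claw": 0.1},
    {"turn": [0.02,-0.087,-0.047],"dp": [0.25,-0.25,0.06],"claw": 0.1},
    {"turn": [0.02,-0.087,-0.047],"dp": [0.25,-0.25,0.06],"claw": 0.1}
  ]
}}

```text
t: 6.55
ee_pos: [553.2, 81.5, 213.8]
orientation: [-0.582, 0.933, -0.819]
ft_force: [0.0, 0.9, -0.8]
width: 27.7
```

```bash
python3 rec.py
```

```text
t 6.55 q [-0.237  0.315  2.064  1.055  0.82   0.306] p [553.2  81.5 213.8] F [ 0.   0.9 -0.8] w 27.7
[[0.342, 0.354, 0.87], [-0.817, 0.569, 0.09], [-0.464, -0.742, 0.484]]
```

Request:
{"fn": "jog_arm", "kwargs": {
  "steps": [
    {"turn": [-0.004,-0.018,-0.019],"dp": [0,-0.15,0],"claw": 0.1},
    {"turn": [-0.009,-0.036,-0.038],"dp": [0,-0.31,0],"claw": 0.1},
    {"turn": [-0.014,-0.055,-0.057],"dp": [0,-0.46,0],"claw": 0.1},
    {"turn": [-0.018,-0.073,-0.076],"dp": [0,-0.62,0],"claw": 0.1},
    {"turn": [-0.018,-0.073,-0.076],"dp": [0,-0.62,0],"claw": 0.1}
  ]
}}

```text
t: 6.97
ee_pos: [551.7, 33.6, 212.2]
orientation: [-0.419, 0.785, -1.103]
ft_force: [0.2, 1.0, -0.9]
width: 27.9
```

```bash
python3 rec.py; python3 - <<'E'
from plan import *
o=ctrl.get_obs(); M=R.from_rotvec(o['orientation']).as_matrix()
print('to Mf /pi',np.round(R.from_matrix(Mf@M.T).as_rotvec()/np.pi,3))
E
```

```text
t 6.97 q [-0.291  0.269  2.252  1.593  0.615 -0.204] p [551.7  33.6 212.2] F [ 0.2  1.  -0.9] w 27.9
[[0.228, 0.63, 0.742], [-0.908, 0.413, -0.073], [-0.353, -0.657, 0.666]]
to Mf /pi [-0.111 -0.084 -0.158]
```

Following the plan exactly. Next come the last two segments.

Request:
{"fn": "jog_arm", "kwargs": {
  "steps": [
    {"turn": [-0.008,-0.011,-0.018],"dp": [0,-0.19,0.02],"claw": 0.1},
    {"turn": [-0.015,-0.023,-0.036],"dp": [0,-0.38,0.04],"claw": 0.1},
    {"turn": [-0.023,-0.034,-0.053],"dp": [0,-0.56,0.07],"claw": 0.1},
    {"turn": [-0.031,-0.046,-0.071],"dp": [0,-0.75,0.1],"claw": 0.1},
    {"turn": [-0.031,-0.046,-0.071],"dp": [0,-0.75,0.1],"claw": 0.1}
  ]
}}

```text
t: 7.38
ee_pos: [552.8, -24.7, 220.4]
orientation: [-0.331, 0.664, -1.364]
ft_force: [-0.6, 0.6, -1.7]
width: 28.2
```

Request:
{"fn": "jog_arm", "kwargs": {
  "steps": [
    {"turn": [-0.018,-0.008,-0.023],"dp": [-0.05,-0.18,0],"claw": 0.1},
    {"turn": [-0.036,-0.015,-0.046],"dp": [-0.1,-0.36,0],"claw": 0.1},
    {"turn": [-0.054,-0.023,-0.069],"dp": [-0.17,-0.55,0],"claw": 0.1},
    {"turn": [-0.072,-0.03,-0.092],"dp": [-0.25,-0.75,0],"claw": 0.1},
    {"turn": [-0.072,-0.03,-0.092],"dp": [-0.25,-0.75,0],"claw": 0.1},
    {"turn": [-0.072,-0.03,-0.092],"dp": [-0.25,-0.75,0],"claw": 0.1}
  ]
}}

```text
t: 7.88
ee_pos: [535.8, -82.2, 221.6]
orientation: [-0.351, 0.489, -1.722]
ft_force: [1.1, -0.7, -0.6]
width: 27.8
```

```bash
python3 rec.py; cat > st.py <<'E'
from plan import *
o=ctrl.get_obs(); M=R.from_rotvec(o['orientation']).as_matrix(); P=np.array(o['ee_pos'])
F=M@FT; eye=P+M@c_t+45.5*F[:,0]
print('t',round(o['t'],2),'to Mf /pi',np.round(R.from_matrix(Mf@M.T).as_rotvec()/np.pi,4))
print('eye jig(hook)',round(eye@jx-XC,1),round(eye@jy-YF,1),round(eye[2],1),'fobx',np.round(F[:,0],3))
f=np.array(o['ft_force']); print('F jig',np.round([f@jx,f@jy,f[2]],1))
E
python3 st.py
python3 - <<'E'
from h import *
for n in ('side','top','wrist'):
    i,z,K,T=cam(n); save(n+'4.png',i); np.savez(n+'4.npz',i=i,z=z,K=K,T=T)
E
```

```text
t 7.88 q [-0.162  0.279  2.458  3.178  0.64  -1.55 ] p [535.8 -82.2 221.6] F [ 1.1 -0.7 -0.6] w 27.8
[[-0.204, 0.849, 0.487], [-0.978, -0.161, -0.13], [-0.032, -0.503, 0.864]]
t 7.88 to Mf /pi [-0.0079 -0.0004 -0.0015]
eye jig(hook) -98.4 137.6 273.4 fobx [ 0.002 -0.025  0.999]
F jig [ 1.2 -0.5 -0.6]
```

View pics/side4.png

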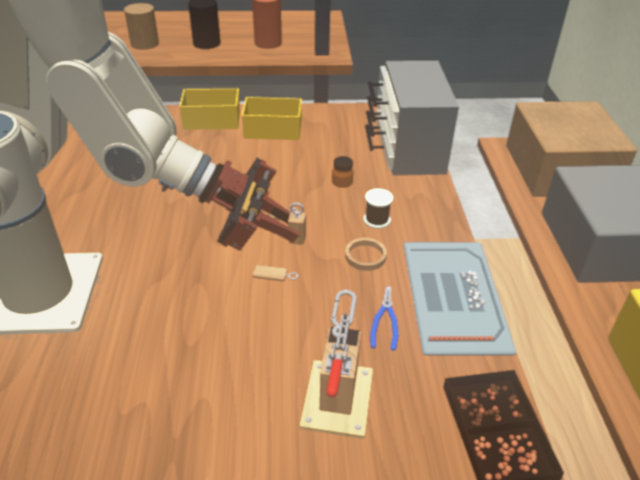

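View pics/wrist4.png

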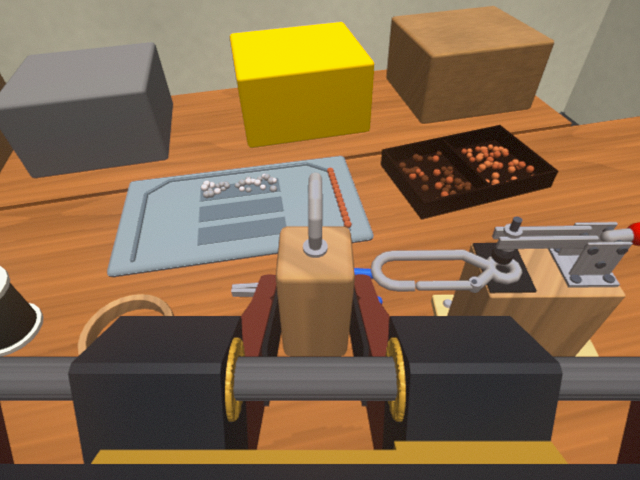

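The flip worked: the fob is upright with its eye on top at wrist pixel (315,210), and the hook sits right at (380-520,265). I'll move to a pre-approach just outside the gate, at hook height.

Request:
{"fn": "jog_arm", "kwargs": {
  "steps": [
    {"turn": [-0.004,0,-0.001],"dp": [0.04,-0.18,-0.3],"claw": 0.1},
    {"turn": [-0.008,0,-0.0015],"dp": [0.08,-0.36,-0.6],"claw": 0.1},
    {"turn": [-0.008,0,-0.0015],"dp": [0.12,-0.55,-0.95],"claw": 0.1},
    {"turn": [-0.008,0,-0.0015],"dp": [0.12,-0.55,-0.95],"claw": 0.1},
    {"turn": [-0.008,0,-0.0015],"dp": [0.12,-0.55,-0.95],"claw": 0.1}
  ]
}}

```text
t: 8.45
ee_pos: [545.9, -125.2, 143.2]
orientation: [-0.369, 0.476, -1.728]
ft_force: [-0.5, 0.1, 0.8]
width: 27.8
```

Request:
{"fn": "jog_arm", "kwargs": {
  "steps": [
    {"turn": [0,0,0],"dp": [0.04,-0.18,-0.3],"claw": 0.1},
    {"turn": [0,0,0],"dp": [0.09,-0.36,-0.6],"claw": 0.1},
    {"turn": [0,0,0],"dp": [0.13,-0.55,-0.9],"claw": 0.1},
    {"turn": [0,0,0],"dp": [0.13,-0.55,-0.9],"claw": 0.1},
    {"turn": [0,0,0],"dp": [0.13,-0.55,-0.9],"claw": 0.1},
    {"turn": [0,0,0],"dp": [0.13,-0.55,-0.9],"claw": 0.1}
  ]
}}

```text
t: 8.95
ee_pos: [557.2, -168.4, 74.1]
orientation: [-0.366, 0.473, -1.726]
ft_force: [0.3, 0.6, -0.6]
width: 28.0
```

```bash
python3 rec.py;python3 st.py
python3 - <<'E'
from h import *
for n in ('side','top','wrist'):
    i,z,K,T=cam(n); save(n+'5.png',i); np.savez(n+'5.npz',i=i,z=z,K=K,T=T)
    if n=='side': save('side5z.png',cv2.resize(i[270:400,270:390],None,fx=6,fy=4.6,interpolation=cv2.INTER_CUBIC))
    if n=='top': save('top5z.png',cv2.resize(i[200:290,400:520],None,fx=6,fy=6,interpolation=cv2.INTER_CUBIC))
E
```

```text
t 8.95 q [-0.413  0.777  2.367  2.926  1.05  -1.556] p [ 557.2 -168.4   74.1] F [ 0.3  0.6 -0.6] w 28.0
[[-0.203, 0.849, 0.488], [-0.979, -0.169, -0.113], [-0.013, -0.5, 0.866]]
t 8.95 to Mf /pi [-0.0017 -0.0006 -0.0018]
eye jig(hook) -59.5 58.8 125.9 fobx [ 0.002 -0.006  1.   ]
F jig [ 0.1  0.7 -0.6]
```

View pics/side5z.png

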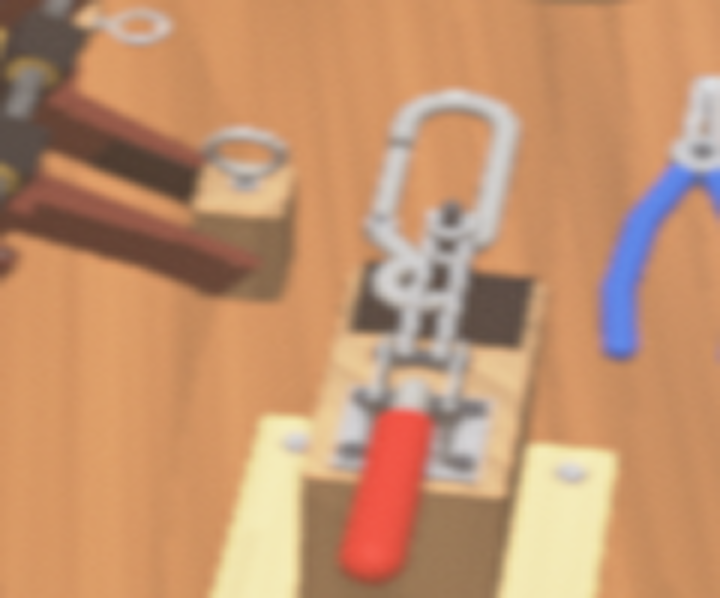

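View pics/top5z.png

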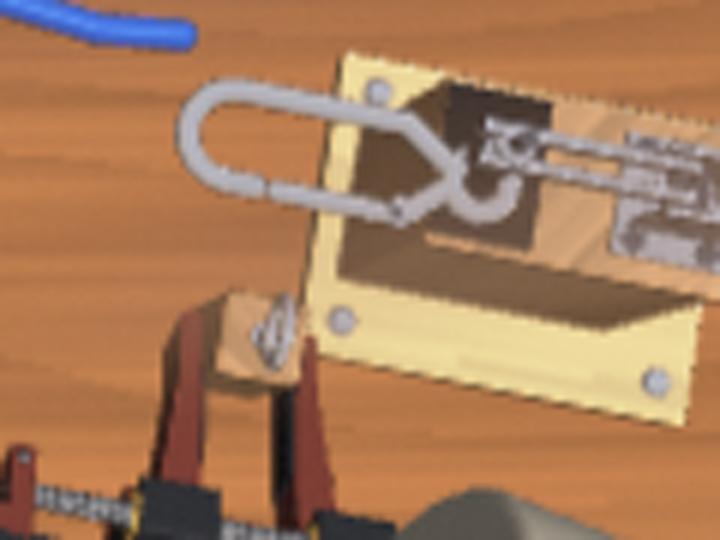

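View pics/wrist5.png

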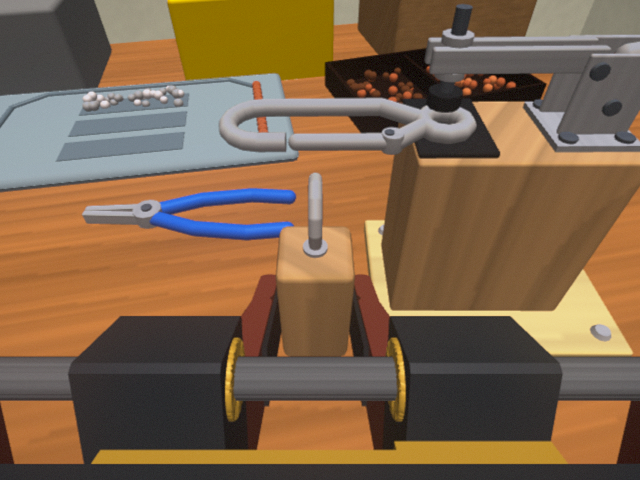

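```bash
python3 - <<'E'
from plan import *
def sh(n,name,u,v,z=125):
    d=np.load(n+'5.npz'); w=ray(u,v,d['K'],d['T'],z); print(n,name,'hook x,y',round(w@jx-XC,1),round(w@jy-YF,1))
sh('top','eye',400+278/6,200+328/6); sh('top','gate split',400+265/6,200+188/6); sh('top','nose tip',400+178/6,200+135/6); sh('top','hinge',400+398/6,200+210/6)
sh('top','back mid',400+300/6,200+97/6)
sh('top','gate mid',400+330/6,200+200/6)
sh('side','eye',270+245/6,270+152/4.6); sh('side','gate split',270+400/6,270+142/4.6);sh('side','nose tip',270+455/6,270+92/4.6);sh('side','hinge',270+380/6,270+222/4.6)
sh('side','gate mid',270+388/6,270+180/4.6);sh('side','back',270+505/6,270+180/4.6)
sh('wrist','gate split',289,142);sh('wrist','nose tip',220,124);sh('wrist','hinge',392,140);sh('wrist','gatemid',340,142);sh('wrist','back',320,105)
# eye: triangulate top + side
A=[];b=[]
for n,u,v in (('top',400+278/6,200+328/6),('side',270+245/6,270+152/4.6)):
    d=np.load(n+'5.npz');K,T=d['K'],d['T'];dd=T[:3,:3]@np.array([(u-K[1])/K[0],(v-K[2])/K[0],1]);dd/=np.linalg.norm(dd)
    Q=np.eye(3)-np.outer(dd,dd);A.append(Q);b.append(Q@T[:3,3])
w=np.linalg.lstsq(np.vstack(A),np.hstack(b),rcond=None)[0]; print('eye tri',w@jx-XC,w@jy-YF,w[2])
E
```

```text
top eye hook x,y -58.4 58.3
top gate split hook x,y -14.8 69.3
top nose tip hook x,y -3.1 99.4
top hinge hook x,y -13.7 26.4
top back mid hook x,y 16.6 62.9
top gate mid hook x,y -14.6 48.3
side eye hook x,y -61.5 59.7
side gate split hook x,y -16.8 72.8
side nose tip hook x,y -4.1 102.6
side hinge hook x,y -16.9 30.8
side gate mid hook x,y -17.6 52.4
side back hook x,y 16.4 58.3
wrist gate split hook x,y -12.8 70.1
wrist nose tip hook x,y 2.7 101.8
wrist hinge hook x,y -11.8 26.7
wrist gatemid hook x,y -13.1 48.6
wrist back hook x,y 19.8 56.9
eye tri -59.962118669033316 58.40754977550244 126.80047178048194
```

All views agree. The eye is at hook-frame (-59.5, 58.5, 126) and the gate's outer face is expected 28±3 mm further on. I'll approach and then feel in small steps.

Request:
{"fn": "jog_arm", "kwargs": {
  "steps": [
    {"turn": [-0.0017,0,-0.0018],"dp": [0.08,-0.02,0],"claw": 0.1},
    {"turn": [-0.0017,0,-0.0018],"dp": [0.18,-0.04,0],"claw": 0.1},
    {"turn": [-0.0017,0,-0.0018],"dp": [0.269,-0.058,-0.005],"claw": 0.1},
    {"turn": [-0.0017,0,-0.0018],"dp": [0.269,-0.058,-0.005],"claw": 0.1},
    {"turn": [-0.0017,0,-0.0018],"dp": [0.269,-0.058,-0.005],"claw": 0.1}
  ]
}}

```text
t: 9.52
ee_pos: [579.4, -172.9, 74.0]
orientation: [-0.369, 0.468, -1.733]
ft_force: [-0.2, -0.2, -0.5]
width: 27.3
```

```bash
python3 st.py
```

```text
t 9.52 to Mf /pi [ 0.0003 -0.0003 -0.0003]
eye jig(hook) -37.0 59.4 125.7 fobx [0.001 0.001 1.   ]
F jig [-0.1 -0.2 -0.5]
```

Request:
{"fn": "jog_arm", "kwargs": {
  "steps": [
    {"turn": [0,0,0],"dp": [0.02,-0.004,0],"claw": 0.1},
    {"turn": [0,0,0],"dp": [0.036,-0.008,0],"claw": 0.1},
    {"turn": [0,0,0],"dp": [0.036,-0.008,0],"claw": 0.1},
    {"turn": [0,0,0],"dp": [0.036,-0.008,0],"claw": 0.1}
  ]
}}

```text
t: 9.85
ee_pos: [582.1, -173.6, 73.8]
orientation: [-0.369, 0.469, -1.733]
ft_force: [0.4, 0.2, -1.6]
width: 27.7
```

```bash
python3 st.py
```

```text
t 9.85 to Mf /pi [ 0.0003 -0.0004 -0.0002]
eye jig(hook) -34.2 59.3 125.5 fobx [0.002 0.001 1.   ]
F jig [ 0.4  0.2 -1.6]
```

Request:
{"fn": "jog_arm", "kwargs": {
  "steps": [
    {"turn": [0,0,0],"dp": [0.02,-0.004,0],"claw": 0.1},
    {"turn": [0,0,0],"dp": [0.036,-0.008,0],"claw": 0.1},
    {"turn": [0,0,0],"dp": [0.036,-0.008,0],"claw": 0.1},
    {"turn": [0,0,0],"dp": [0.036,-0.008,0],"claw": 0.1}
  ]
}}

```text
t: 10.18
ee_pos: [584.9, -174.2, 73.7]
orientation: [-0.369, 0.469, -1.733]
ft_force: [-0.6, 0.2, -0.7]
width: 28.0
```

```bash
python3 st.py
python3 - <<'E'
from h import *
for n in ('top','wrist'):
    i,z,K,T=cam(n); save(n+'6.png',i); np.savez(n+'6.npz',i=i,z=z,K=K,T=T)
    if n=='top': save('top6z.png',cv2.resize(i[200:290,400:520],None,fx=6,fy=6,interpolation=cv2.INTER_CUBIC))
E
```

```text
t 10.18 to Mf /pi [ 0.0003 -0.0005 -0.0002]
eye jig(hook) -31.2 59.3 125.4 fobx [0.002 0.001 1.   ]
F jig [-0.6  0.1 -0.7]
```

View pics/wrist6.png

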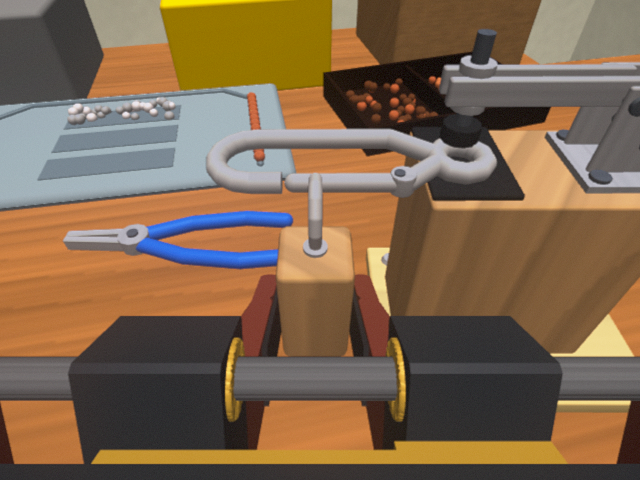

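View pics/top6z.png

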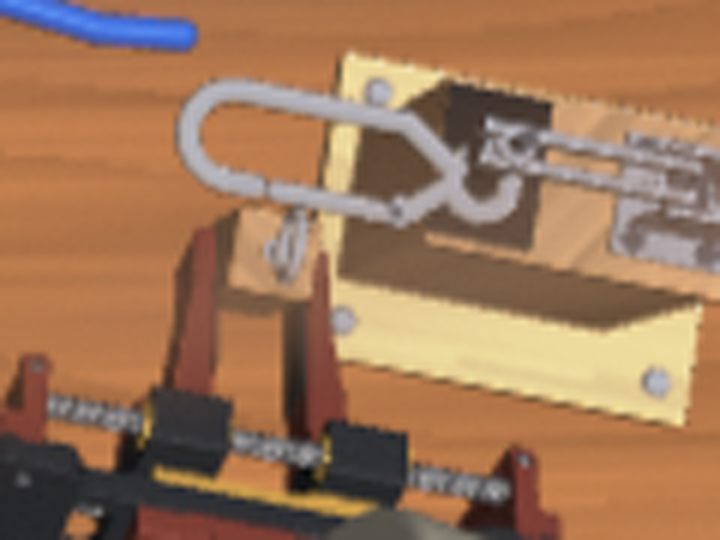

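The ring, at wrist x≈315, is just touching the gate at y≈58, between the gate end (288) and the hinge (402). I'll continue feeling in 2 mm steps.

Request:
{"fn": "jog_arm", "kwargs": {
  "steps": [
    {"turn": [0,0,0],"dp": [0.024,-0.005,0],"claw": 0.1},
    {"turn": [0,0,0],"dp": [0.024,-0.005,0],"claw": 0.1},
    {"turn": [0,0,0],"dp": [0.024,-0.005,0],"claw": 0.1}
  ]
}}

```text
t: 10.53
ee_pos: [586.5, -174.5, 73.6]
orientation: [-0.369, 0.47, -1.733]
ft_force: [-3.2, 0.7, 0.2]
width: 27.9
```

Request:
{"fn": "jog_arm", "kwargs": {
  "steps": [
    {"turn": [0,0,0],"dp": [0.024,-0.005,0],"claw": 0.1},
    {"turn": [0,0,0],"dp": [0.024,-0.005,0],"claw": 0.1},
    {"turn": [0,0,0],"dp": [0.024,-0.005,0],"claw": 0.1}
  ]
}}

```text
t: 10.78
ee_pos: [588.3, -174.8, 73.5]
orientation: [-0.37, 0.47, -1.733]
ft_force: [-4.2, 0.5, 1.4]
width: 27.5
```

Request:
{"fn": "jog_arm", "kwargs": {
  "steps": [
    {"turn": [0,0,0],"dp": [0.024,-0.005,0],"claw": 0.1},
    {"turn": [0,0,0],"dp": [0.024,-0.005,0],"claw": 0.1},
    {"turn": [0,0,0],"dp": [0.024,-0.005,0],"claw": 0.1}
  ]
}}

```text
t: 11.03
ee_pos: [590.2, -175.2, 73.4]
orientation: [-0.37, 0.47, -1.733]
ft_force: [-4.2, 1.5, 1.7]
width: 28.0
```

```bash
python3 st.py
```

```text
t 11.03 to Mf /pi [ 0.0001 -0.0008 -0.0002]
eye jig(hook) -25.9 59.5 125.2 fobx [0.003 0.    1.   ]
F jig [-4.4  0.6  1.7]
```

Request:
{"fn": "jog_arm", "kwargs": {
  "steps": [
    {"turn": [0,0,0],"dp": [0.024,-0.005,0],"claw": 0.1},
    {"turn": [0,0,0],"dp": [0.024,-0.005,0],"claw": 0.1},
    {"turn": [0,0,0],"dp": [0.024,-0.005,0],"claw": 0.1}
  ]
}}

```text
t: 11.28
ee_pos: [592.0, -175.6, 73.4]
orientation: [-0.37, 0.47, -1.733]
ft_force: [-4.7, 1.0, 0.9]
width: 27.9
```

Request:
{"fn": "jog_arm", "kwargs": {
  "steps": [
    {"turn": [0,0,0],"dp": [0.024,-0.005,0],"claw": 0.1},
    {"turn": [0,0,0],"dp": [0.024,-0.005,0],"claw": 0.1},
    {"turn": [0,0,0],"dp": [0.024,-0.005,0],"claw": 0.1}
  ]
}}

```text
t: 11.53
ee_pos: [593.4, -175.8, 72.8]
orientation: [-0.371, 0.472, -1.733]
ft_force: [-6.5, 1.3, -1.2]
width: 27.8
```

```bash
python3 st.py
python3 - <<'E'
from h import *
for n in ('top','wrist','side'):
    i,z,K,T=cam(n); save(n+'7.png',i); np.savez(n+'7.npz',i=i,z=z,K=K,T=T)
    if n=='side': save('side7z.png',cv2.resize(i[270:400,270:390],None,fx=6,fy=4.6,interpolation=cv2.INTER_CUBIC))
    if n=='wrist': save('wrist7z.png',cv2.resize(i[120:280,200:420],None,fx=3.6,fy=3.6,interpolation=cv2.INTER_CUBIC))
E
```

```text
t 11.53 to Mf /pi [-0.0001 -0.0014 -0.0001]
eye jig(hook) -22.5 59.4 124.6 fobx [ 0.005 -0.     1.   ]
F jig [-6.6 -0.  -1.2]
```

View pics/wrist7z.png

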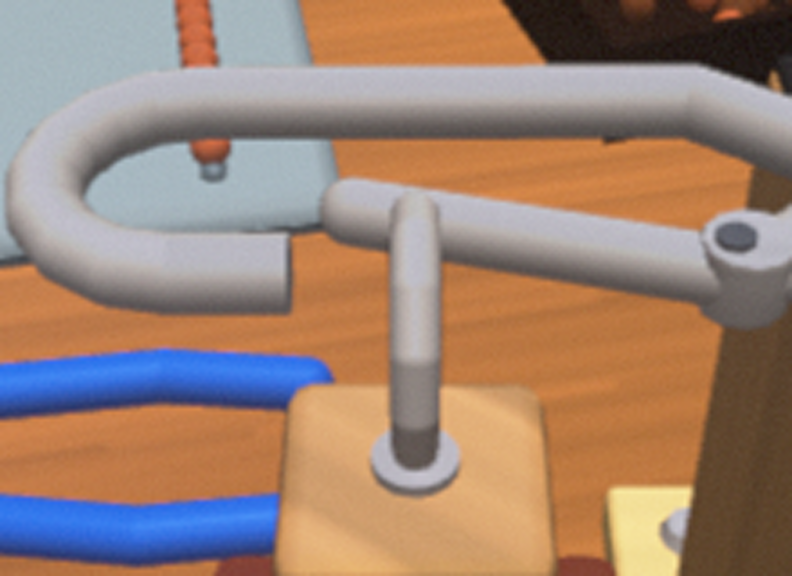

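View pics/side7z.png

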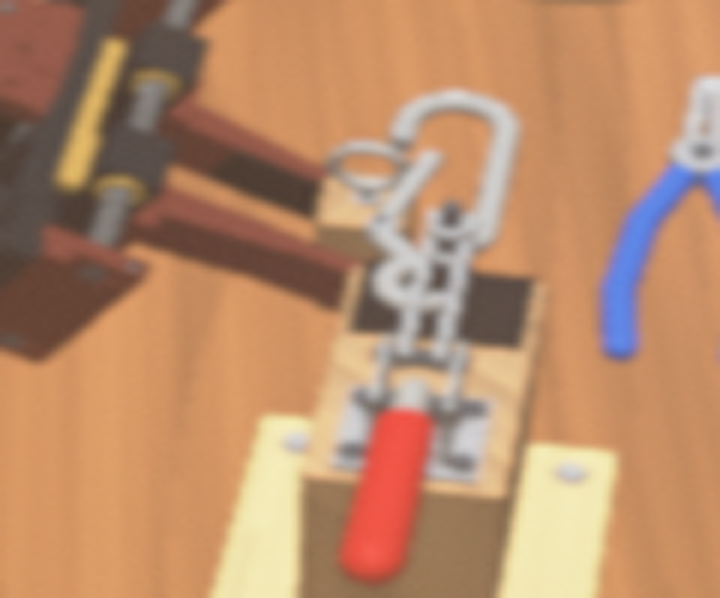

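The gate swings in as intended (ring at zoom (415,240), nose end at zoom x=290, ring still outside the nose line). Continuing.

Request:
{"fn": "jog_arm", "kwargs": {
  "steps": [
    {"turn": [0,0,0],"dp": [0.024,-0.005,0.005],"claw": 0.1},
    {"turn": [0,0,0],"dp": [0.024,-0.005,0.005],"claw": 0.1},
    {"turn": [0,0,0],"dp": [0.024,-0.005,0.005],"claw": 0.1}
  ]
}}

```text
t: 11.93
ee_pos: [594.4, -175.8, 72.3]
orientation: [-0.373, 0.475, -1.732]
ft_force: [-5.8, 1.4, -1.5]
width: 27.5
```

Request:
{"fn": "jog_arm", "kwargs": {
  "steps": [
    {"turn": [0,0,0],"dp": [0.024,-0.005,0.005],"claw": 0.1},
    {"turn": [0,0,0],"dp": [0.024,-0.005,0.005],"claw": 0.1},
    {"turn": [0,0,0],"dp": [0.024,-0.005,0.005],"claw": 0.1}
  ]
}}

```text
t: 12.18
ee_pos: [595.3, -175.7, 71.5]
orientation: [-0.375, 0.478, -1.731]
ft_force: [-4.7, 1.8, -2.6]
width: 27.8
```

```bash
python3 st.py
python3 - <<'E'
from h import *
for n in ('top','wrist','side'):
    i,z,K,T=cam(n); save(n+'8.png',i); np.savez(n+'8.npz',i=i,z=z,K=K,T=T)
    if n=='top': save('top8z.png',cv2.resize(i[200:290,400:520],None,fx=6,fy=6,interpolation=cv2.INTER_CUBIC))
    if n=='wrist': save('wrist8z.png',cv2.resize(i[120:280,200:420],None,fx=3.6,fy=3.6,interpolation=cv2.INTER_CUBIC))
E
```

```text
t 12.18 to Mf /pi [-0.0006 -0.0034 -0.0003]
eye jig(hook) -20.3 59.9 123.3 fobx [ 0.011 -0.002  1.   ]
F jig [-5.   0.8 -2.6]
```

View pics/wrist8z.png

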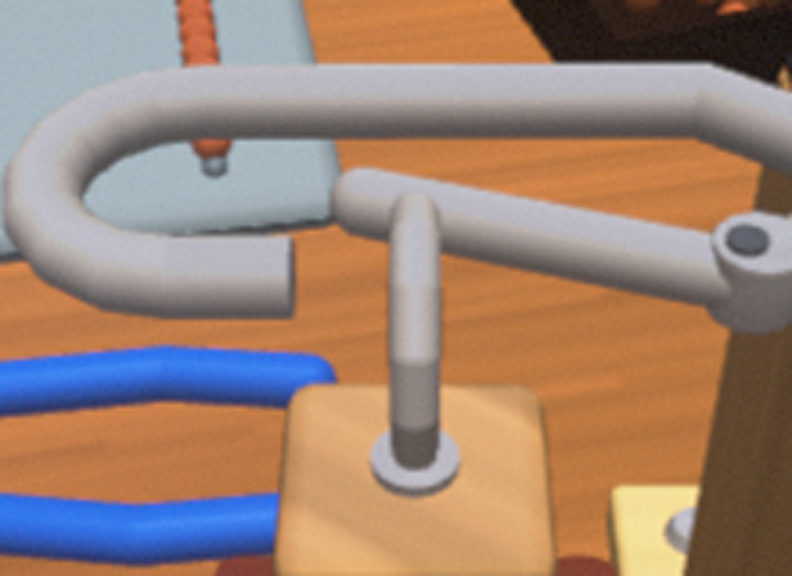

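View pics/top8z.png

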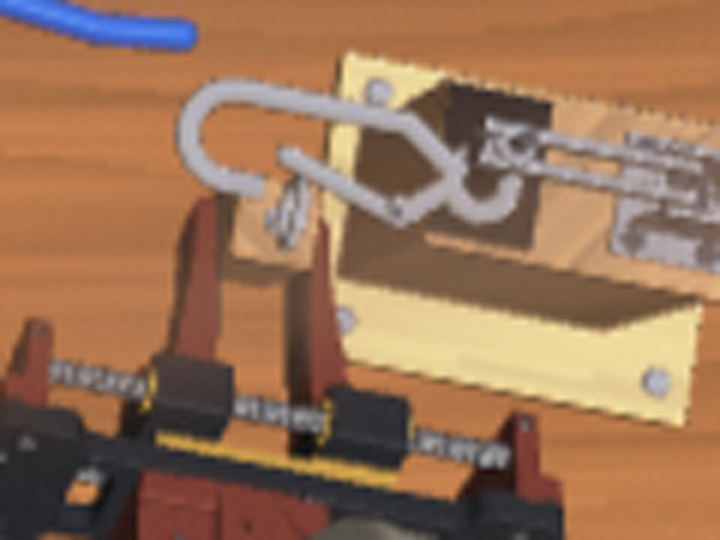

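```bash
python3 rec.py; python3 - <<'E'
from plan import *
o=ctrl.get_obs(); q=np.array(o['qpos']); print('tau',np.round(o['joint_torque'],2),'mom',np.round(o['moment'],2),np.round(o['qvel'],3))
qi,e=ik(np.array([597.3,-176.1,73.3]),Mf,q); print(np.round(qi-q,4))
import json
for l in load()[-6:]: print(np.round(l[0],3),np.round(l[1],1))
E
```

```text
t 12.33 q [-0.382  0.766  2.289  2.954  0.953 -1.542] p [ 595.2 -175.7   71.5] F [-5.2  2.1 -2.2] w 27.7
[[-0.208, 0.844, 0.495], [-0.978, -0.175, -0.112], [-0.008, -0.507, 0.862]]
tau [ -0.14 -49.32  -5.06   0.26   4.74   0.05] mom [0.22 0.98 0.12] [ 0.001  0.     0.002 -0.001  0.001 -0.   ]
[ 0.001   0.0031 -0.0013  0.0025  0.0127 -0.0004]
[ 0.107  0.584  1.595 -0.031  1.479  1.516] [508.2  56.7 172.3]
[-0.237  0.315  2.064  1.055  0.82   0.306] [553.2  81.5 213.8]
[-0.291  0.269  2.252  1.593  0.615 -0.204] [551.7  33.6 212.2]
[-0.162  0.279  2.458  3.178  0.64  -1.55 ] [535.8 -82.2 221.6]
[-0.413  0.777  2.367  2.926  1.05  -1.556] [ 557.2 -168.4   74.1]
[-0.382  0.766  2.289  2.954  0.953 -1.542] [ 595.2 -175.7   71.5]
```

View pics/side8.png

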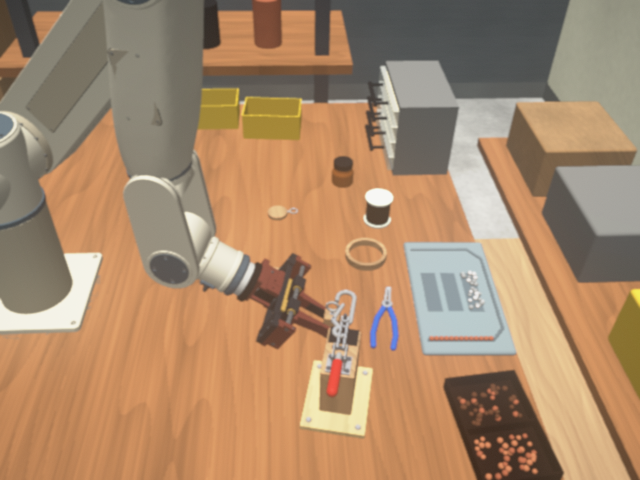

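View pics/top8.png

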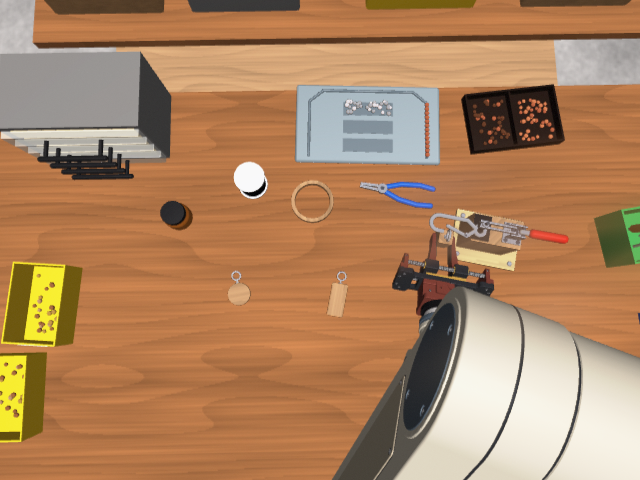

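The arm sags a little (joint 5 deflects under load), which drops the eye to z≈123.3. I'll bring height and tilt back up before pushing on.

Request:
{"fn": "jog_arm", "kwargs": {
  "steps": [
    {"turn": [0,-0.004,0],"dp": [0.006,-0.003,0.04],"claw": 0.1},
    {"turn": [0,-0.004,0],"dp": [0.006,-0.003,0.04],"claw": 0.1},
    {"turn": [0,-0.004,0],"dp": [0.006,-0.003,0.04],"claw": 0.1}
  ]
}}

```text
t: 12.58
ee_pos: [595.3, -175.3, 74.4]
orientation: [-0.365, 0.469, -1.731]
ft_force: [-5.1, 3.6, 1.3]
width: 28.0
```

```bash
python3 st.py
```

```text
t 12.58 to Mf /pi [-0.0007  0.0003 -0.0008]
eye jig(hook) -21.0 60.2 126.1 fobx [-0.001 -0.002  1.   ]
F jig [-5.7  2.5  1.3]
```

Request:
{"fn": "jog_arm", "kwargs": {
  "steps": [
    {"turn": [0,0,0],"dp": [0.02,-0.01,0],"claw": 0.1},
    {"turn": [0,-0.001,0],"dp": [0.036,-0.016,0.004],"claw": 0.1},
    {"turn": [0,-0.001,0],"dp": [0.036,-0.016,0.004],"claw": 0.1}
  ]
}}

```text
t: 12.83
ee_pos: [597.9, -176.3, 74.5]
orientation: [-0.363, 0.468, -1.731]
ft_force: [-6.0, 1.8, 0.2]
width: 27.7
```

```bash
python3 st.py
```

```text
t 12.83 to Mf /pi [-0.0008  0.001  -0.0009]
eye jig(hook) -18.4 59.7 126.2 fobx [-0.003 -0.003  1.   ]
F jig [-6.3  0.5  0.2]
```

Request:
{"fn": "jog_arm", "kwargs": {
  "steps": [
    {"turn": [0,0,0],"dp": [0.012,-0.004,0],"claw": 0.1},
    {"turn": [0,-0.001,0],"dp": [0.02,-0.008,0.004],"claw": 0.1},
    {"turn": [0,-0.001,0],"dp": [0.02,-0.008,0.004],"claw": 0.1}
  ]
}}

```text
t: 13.08
ee_pos: [598.8, -176.6, 74.3]
orientation: [-0.361, 0.467, -1.73]
ft_force: [-7.0, 0.8, -0.1]
width: 27.8
```

```bash
python3 st.py
python3 - <<'E'
from h import *
for n in ('top','wrist'):
    i,z,K,T=cam(n); np.savez(n+'9.npz',i=i,z=z,K=K,T=T)
    if n=='top': save('top9z.png',cv2.resize(i[200:290,400:520],None,fx=6,fy=6,interpolation=cv2.INTER_CUBIC))
    if n=='wrist': save('wrist9z.png',cv2.resize(i[120:280,200:420],None,fx=3.6,fy=3.6,interpolation=cv2.INTER_CUBIC))
E
```

```text
t 13.08 to Mf /pi [-0.0009  0.0015 -0.001 ]
eye jig(hook) -17.4 59.6 126.0 fobx [-0.005 -0.003  1.   ]
F jig [-7.  -0.6 -0.1]
```

View pics/wrist9z.png

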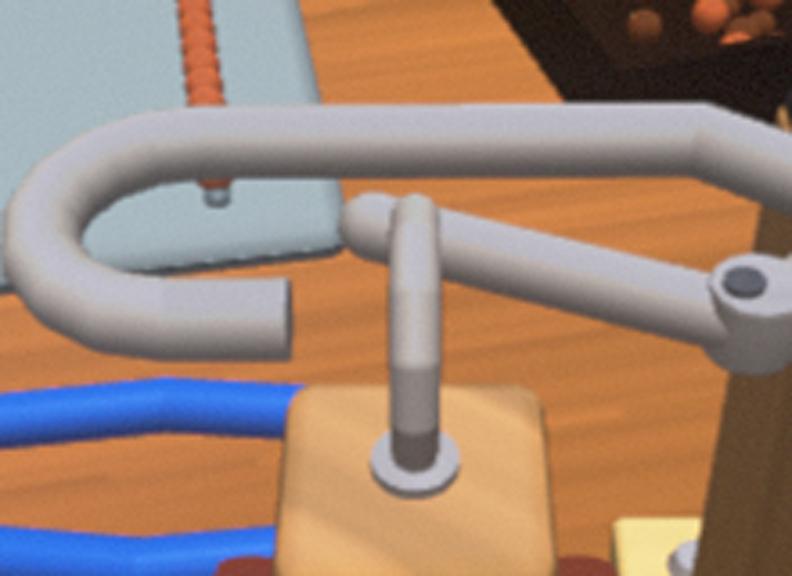

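View pics/top9z.png

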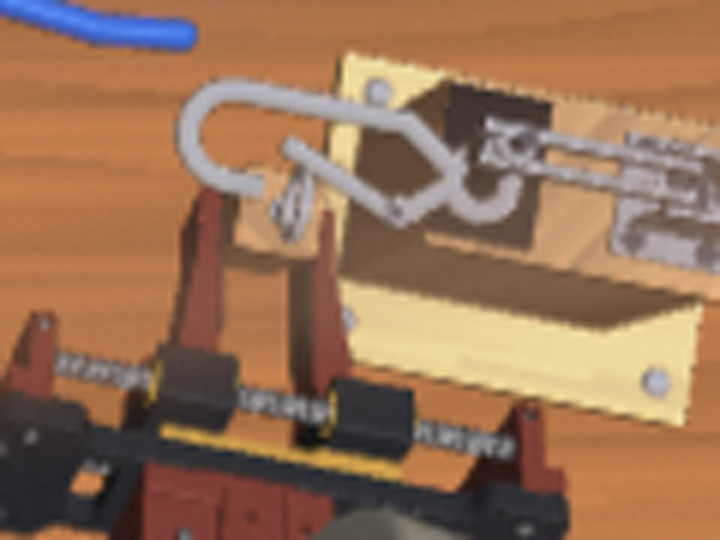

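The gate is about 0.4 rad open, so the front wire should have just cleared the nose's inner face. I'll press 1 mm more, then slide towards the nose in stages, watching the y-force.

Request:
{"fn": "jog_arm", "kwargs": {
  "steps": [
    {"turn": [-0.001,0.0005,-0.001],"dp": [0.012,-0.004,0],"claw": 0.1},
    {"turn": [-0.001,0.0005,-0.001],"dp": [0.023,-0.006,0],"claw": 0.1},
    {"turn": [-0.001,0.0005,-0.001],"dp": [0.023,-0.006,0],"claw": 0.1}
  ]
}}

```text
t: 13.43
ee_pos: [600.2, -176.7, 73.9]
orientation: [-0.365, 0.467, -1.733]
ft_force: [-6.1, 3.7, 1.0]
width: 27.7
```

```bash
python3 st.py
```

```text
t 13.43 to Mf /pi [-0.      0.0006 -0.0002]
eye jig(hook) -16.0 60.0 125.6 fobx [-0.002 -0.     1.   ]
F jig [-6.8  2.3  1. ]
```

Request:
{"fn": "jog_arm", "kwargs": {
  "steps": [
    {"turn": [0,0,0],"dp": [0.015,0.02,0],"claw": 0.1},
    {"turn": [0,0,0],"dp": [0.023,0.047,0],"claw": 0.1},
    {"turn": [0,0,0],"dp": [0.023,0.047,0],"claw": 0.1}
  ]
}}

```text
t: 13.68
ee_pos: [601.7, -172.1, 73.5]
orientation: [-0.367, 0.468, -1.732]
ft_force: [-4.3, 3.9, -1.2]
width: 27.5
```

```bash
python3 st.py
```

```text
t 13.68 to Mf /pi [-0.      0.0002 -0.0008]
eye jig(hook) -15.4 64.8 125.3 fobx [-0. -0.  1.]
F jig [-5.   2.9 -1.2]
```

Request:
{"fn": "jog_arm", "kwargs": {
  "steps": [
    {"turn": [0,0,0],"dp": [0.015,0.01,0],"claw": 0.1},
    {"turn": [0,0,0],"dp": [0.018,0.023,0],"claw": 0.1},
    {"turn": [0,0,0],"dp": [0.018,0.023,0],"claw": 0.1}
  ]
}}

```text
t: 13.93
ee_pos: [603.0, -169.6, 73.2]
orientation: [-0.368, 0.468, -1.73]
ft_force: [-4.6, 3.2, -0.7]
width: 27.9
```

```bash
python3 st.py
python3 - <<'E'
from h import *
for n in ('top','wrist'):
    i,z,K,T=cam(n); np.savez(n+'10.npz',i=i,z=z,K=K,T=T)
    if n=='top': save('top10z.png',cv2.resize(i[200:290,400:520],None,fx=6,fy=6,interpolation=cv2.INTER_CUBIC))
    if n=='wrist': save('wrist10z.png',cv2.resize(i[120:280,200:420],None,fx=3.6,fy=3.6,interpolation=cv2.INTER_CUBIC))
E
```

```text
t 13.93 to Mf /pi [-0.0001 -0.     -0.0012]
eye jig(hook) -14.6 67.5 125.0 fobx [ 0. -0.  1.]
F jig [-5.2  2.1 -0.7]
```

View pics/wrist10z.png

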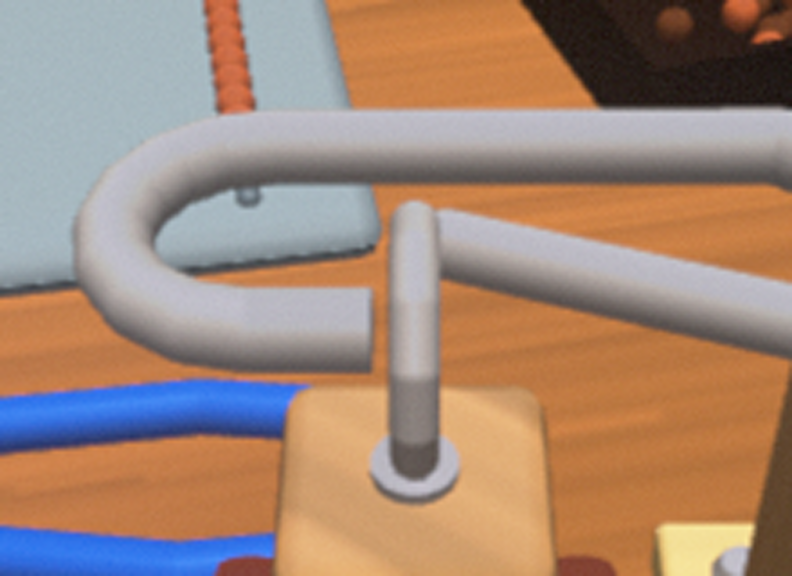

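View pics/top10z.png

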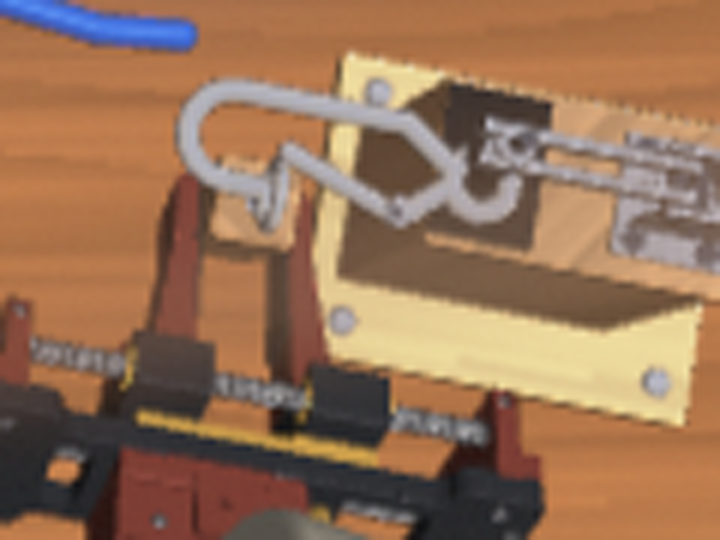

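The wire stands at the gate tip, just before the nose end (zoom x=372). The hole, centred at x=-14.6 z=125, lines up with the nose bar. Sliding on.

Request:
{"fn": "jog_arm", "kwargs": {
  "steps": [
    {"turn": [0,0,0],"dp": [0.008,0.02,0],"claw": 0.1},
    {"turn": [0,0,0],"dp": [0.01,0.037,0],"claw": 0.1},
    {"turn": [0,0,0],"dp": [0.01,0.037,0],"claw": 0.1}
  ]
}}

```text
t: 14.28
ee_pos: [604.5, -166.5, 73.5]
orientation: [-0.367, 0.467, -1.73]
ft_force: [0.6, -0.9, 0.0]
width: 27.9
```

```bash
python3 st.py
```

```text
t 14.28 to Mf /pi [ 0.      0.0003 -0.0013]
eye jig(hook) -13.8 70.8 125.2 fobx [-0.001  0.     1.   ]
F jig [ 0.8 -0.7  0. ]
```

Request:
{"fn": "jog_arm", "kwargs": {
  "steps": [
    {"turn": [0,0,0],"dp": [0.004,0.02,0],"claw": 0.1},
    {"turn": [0,0,0],"dp": [0.008,0.037,0],"claw": 0.1},
    {"turn": [0,0,0],"dp": [0.008,0.037,0],"claw": 0.1}
  ]
}}

```text
t: 14.53
ee_pos: [605.7, -163.6, 73.8]
orientation: [-0.366, 0.466, -1.73]
ft_force: [-0.7, -0.5, -0.5]
width: 27.5
```

```bash
python3 st.py
python3 - <<'E'
from h import *
for n in ('top','wrist'):
    i,z,K,T=cam(n); np.savez(n+'11.npz',i=i,z=z,K=K,T=T)
    if n=='top': save('top11z.png',cv2.resize(i[200:290,400:520],None,fx=6,fy=6,interpolation=cv2.INTER_CUBIC))
    if n=='wrist': save('wrist11z.png',cv2.resize(i[120:280,200:420],None,fx=3.6,fy=3.6,interpolation=cv2.INTER_CUBIC))
E
```

```text
t 14.53 to Mf /pi [ 0.0001  0.0006 -0.0013]
eye jig(hook) -13.4 73.9 125.5 fobx [-0.002  0.     1.   ]
F jig [-0.5 -0.6 -0.5]
```

View pics/wrist11z.png

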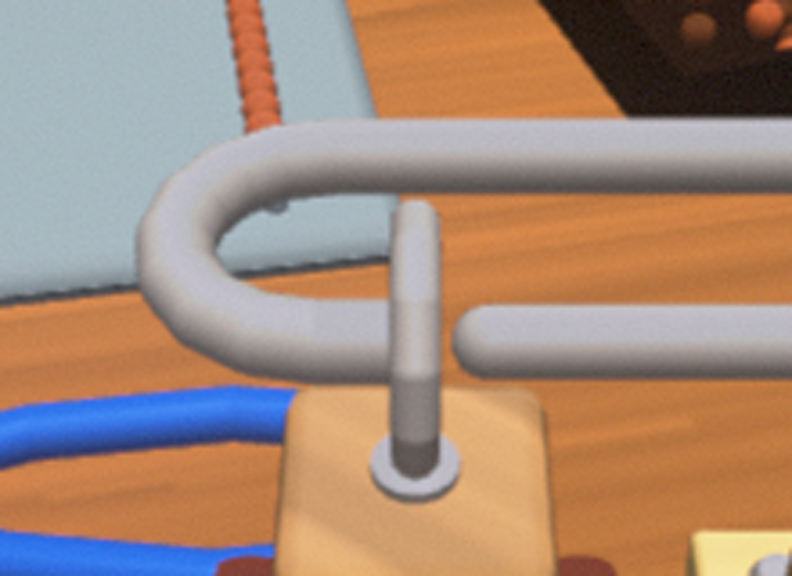

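View pics/top11z.png

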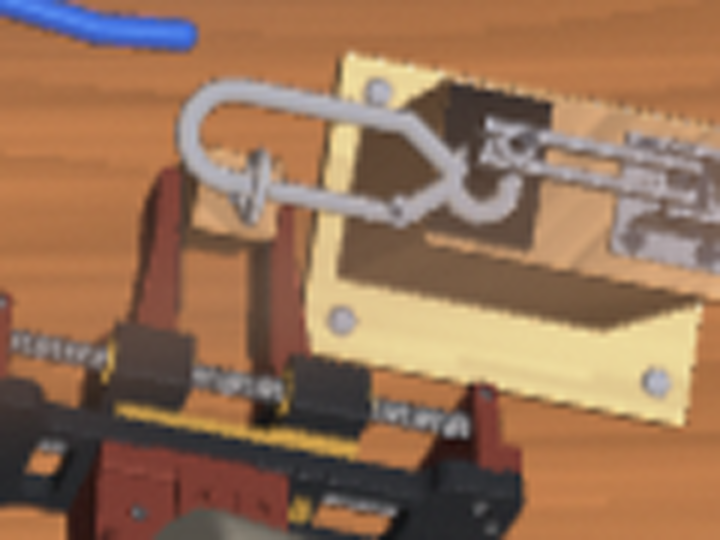

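The gate has snapped shut behind the wire: the bar is closed at zoom (455-790,340) and the ring is round the nose bar at zoom x=415. I'll go 2.5 mm further, ease the eye down onto the bar, then open.

Request:
{"fn": "jog_arm", "kwargs": {
  "steps": [
    {"turn": [0,0,0],"dp": [-0.006,0.033,0],"claw": 0.1},
    {"turn": [0,0,0],"dp": [-0.006,0.033,-0.025],"claw": 0.1},
    {"turn": [0,0,0],"dp": [-0.006,0.033,-0.045],"claw": 0.1},
    {"turn": [0,0,0],"dp": [-0.006,0.033,-0.045],"claw": 0.1}
  ]
}}

```text
t: 14.97
ee_pos: [604.8, -160.9, 69.6]
orientation: [-0.367, 0.467, -1.73]
ft_force: [-0.2, -0.9, -0.5]
width: 28.1
```

```bash
python3 st.py
```

```text
t 14.97 to Mf /pi [ 0.0001  0.0003 -0.0013]
eye jig(hook) -14.7 76.4 121.4 fobx [-0.001  0.     1.   ]
F jig [ 0.  -0.9 -0.5]
```

Request:
{"fn": "jog_arm", "kwargs": {
  "steps": [
    {"turn": [0,0,0],"dp": [0,0,0],"claw": 0.38},
    {"turn": [0,0,0],"dp": [0,0,0],"claw": 0.45},
    {"turn": [0,0,0],"dp": [0,0,0],"claw": 0.6},
    {"turn": [0,0,0],"dp": [0,0,0],"claw": 0.6},
    {"turn": [0,0,0],"dp": [0,0,0],"claw": 0.6},
    {"turn": [0,0,0],"dp": [0,0,0],"claw": 0.6}
  ]
}}

```text
t: 15.47
ee_pos: [604.9, -161.0, 69.7]
orientation: [-0.367, 0.467, -1.73]
ft_force: [0.9, 0.2, 0.0]
width: 53.1
```

```bash
python3 st.py
python3 - <<'E'
from h import *
i,z,K,T=cam('wrist'); save('wrist12.png',i)
E
```

```text
t 15.47 to Mf /pi [ 0.0001  0.0004 -0.0013]
eye jig(hook) -14.7 76.4 121.5 fobx [-0.001  0.     1.   ]
F jig [0.8 0.4 0. ]
```

View pics/wrist12.png

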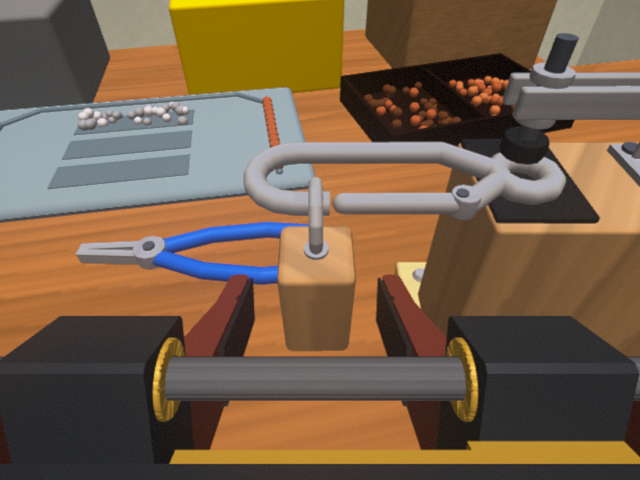

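Released: the fob at wrist (316,290) hangs upright from the nose with both fingers clear. I'll back straight out along the tool axis.

Request:
{"fn": "jog_arm", "kwargs": {
  "steps": [
    {"turn": [0,0,0],"dp": [-0.1,0.021,0.06],"claw": 0.6},
    {"turn": [0,0,0],"dp": [-0.25,0.052,0.147],"claw": 0.6},
    {"turn": [0,0,0],"dp": [-0.5,0.104,0.293],"claw": 0.6},
    {"turn": [0,0,0],"dp": [-0.74,0.155,0.436],"claw": 0.6},
    {"turn": [0,0,0],"dp": [-0.74,0.155,0.436],"claw": 0.6}
  ]
}}

```text
t: 15.93
ee_pos: [541.7, -147.4, 105.2]
orientation: [-0.369, 0.47, -1.73]
ft_force: [-0.1, 0.2, -1.0]
width: 52.8
```

Request:
{"fn": "jog_arm", "kwargs": {
  "steps": [
    {"turn": [0,0,0],"dp": [-0.25,0.052,0.147],"claw": 0.6},
    {"turn": [0,0,0],"dp": [-0.5,0.104,0.293],"claw": 0.6},
    {"turn": [0,0,0],"dp": [-0.74,0.155,0.436],"claw": 0.6},
    {"turn": [0,0,0],"dp": [-0.74,0.155,0.436],"claw": 0.6},
    {"turn": [0,0,0],"dp": [-0.74,0.155,0.436],"claw": 0.6},
    {"turn": [0,0,0],"dp": [-0.74,0.155,0.436],"claw": 0.6},
    {"turn": [0,0,0],"dp": [-0.74,0.155,0.436],"claw": 0.6},
    {"turn": [0,0,0],"dp": [-0.74,0.155,0.436],"claw": 0.6}
  ]
}}

```text
t: 16.6
ee_pos: [483.6, -135.3, 139.8]
orientation: [-0.368, 0.469, -1.73]
ft_force: [0.5, 0.1, 0.6]
width: 52.7
```

```bash
python3 rec.py
python3 - <<'E'
from h import *
for n in ('side','top','wrist'):
    i,z,K,T=cam(n); save(n+'13.png',i); np.savez(n+'13.npz',i=i,z=z,K=K,T=T)
    if n=='side': save('side13z.png',cv2.resize(i[270:400,270:390],None,fx=6,fy=4.6,interpolation=cv2.INTER_CUBIC))
E
```

```text
t 16.6 q [-0.405  0.595  2.553  2.939  1.054 -1.562] p [ 483.6 -135.3  139.8] F [0.5 0.1 0.6] w 52.7
[[-0.205, 0.849, 0.487], [-0.979, -0.173, -0.11], [-0.009, -0.499, 0.866]]
```

View pics/wrist13.png

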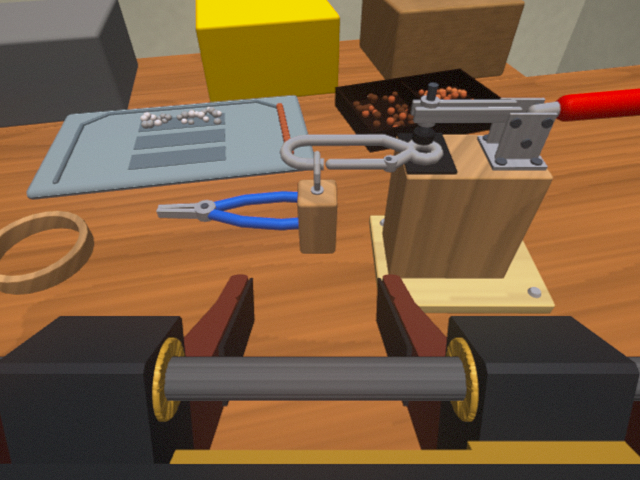

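View pics/side13z.png

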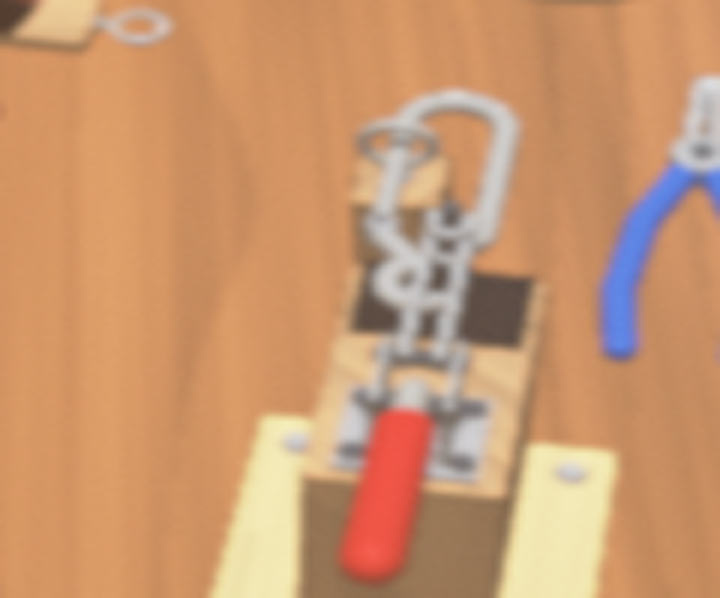

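View pics/top13.png

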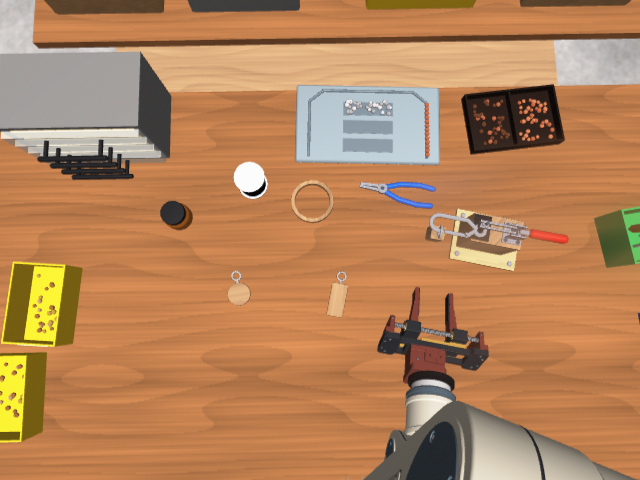

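The fob hangs vertically from the nose at wrist (318,215), the gate line is closed, and the other things are at their original pixels. I'll let any swing die out, check once more, then hand in.

Request:
{"fn": "jog_arm", "kwargs": {
  "steps": [
    {"turn": [0,0,0],"dp": [0.05,0,0],"claw": 0.6},
    {"turn": [0,0,0],"dp": [0.05,0,0],"claw": 0.6},
    {"turn": [0,0,0],"dp": [0.05,0,0],"claw": 0.6},
    {"turn": [0,0,0],"dp": [0.05,0,0],"claw": 0.6},
    {"turn": [0,0,0],"dp": [0.05,0,0],"claw": 0.6},
    {"turn": [0,0,0],"dp": [0.05,0,0],"claw": 0.6},
    {"turn": [0,0,0],"dp": [0.05,0,0],"claw": 0.6},
    {"turn": [0,0,0],"dp": [0.05,0,0],"claw": 0.6},
    {"turn": [0,0,0],"dp": [0.05,0,0],"claw": 0.6},
    {"turn": [0,0,0],"dp": [0.05,0,0],"claw": 0.6},
    {"turn": [0,0,0],"dp": [0.05,0,0],"claw": 0.6},
    {"turn": [0,0,0],"dp": [0.05,0,0],"claw": 0.6}
  ]
}}

```text
t: 17.75
ee_pos: [486.9, -135.0, 139.8]
orientation: [-0.369, 0.47, -1.729]
ft_force: [-0.3, -0.5, 0.3]
width: 52.8
```

```bash
python3 - <<'E'
from plan import *
i,z,K,T=cam('wrist'); save('wrist14z.png',cv2.resize(i[110:270,220:440],None,fx=3.6,fy=3.6,interpolation=cv2.INTER_CUBIC))
W=pts(z,K,T); m=np.zeros((480,640),bool); m[180:262,295:340]=1
h=W[:,:,0]*0; x=W@jx-XC; y=W@jy-YF
m&=(W[:,:,2]>30)&(W[:,:,2]<106)&(x<5)&(x>-45)&(y>50)&(y<100)
print('block pts',m.sum(),'z',W[m][:,2].min(),W[m][:,2].max(),'x',np.percentile(x[m],[2,98]),'y',np.percentile(y[m],[2,50,98]))
f=m&(W[:,:,2]<98); c=np.polyfit(W[f][:,2],x[f],1); print('front face tilt rad',c[0])
E
```

```text
block pts 2779 z 48.58475113752627 105.99294752125249 x [-28.93800786  -4.88136924] y [62.84563035 76.09661744 89.5460495 ]
front face tilt rad -0.06904157316585861
```

View pics/wrist14z.png

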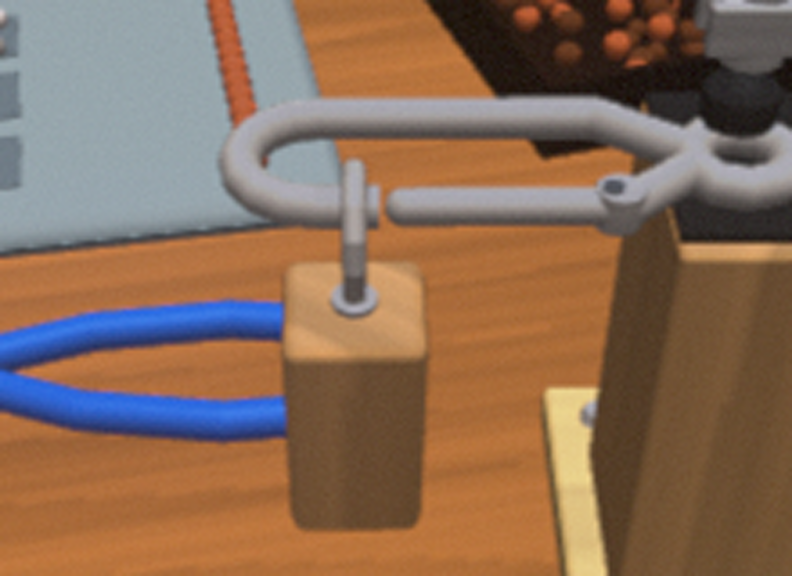

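Everything checks out: the gate is in line with the nose (zoom (390-600,205)), the ring is round the nose bar (355,205), and the block is vertical with z about 48–103 mm. Handing in.

```bash
python3 -c "
from workcell import ctrl
print(ctrl.close_job())"
```

```text
the job is handed in; nothing more can be done
None
```

The square fob is hanging from the hook by its eye with the gate shut behind it, and the job was handed in at about 17.8 s of the 61 s allowed. I picked it up with a tilted grasp and turned it eye-up. I felt for the gate and first touched it close to where the cameras placed the hook, about 7 mm to -x of the clamp line. I pressed the gate in and slid the ring round the nose. The gate snapped shut behind the wire, and I let go and backed away.

**Checks that passed:**
- **Forces:** the highest force I read while pressing the gate was about 7 N, and it fell to zero when the gate snapped shut.
- **Gate:** the last wrist view shows it closed and in line with the nose.
- **Fob:** it hangs nearly vertical, about 0.07 rad off by a rough depth fit. The block spans roughly 48–103 mm above the bench, so its centre is near 76 mm, and the eye is at about y = 76 mm on the jig.
- **Other things:** they look unmoved in the top view, and the gripper is well clear of everything.

**Disagreements:**
- **Hook position:** the cameras put the gate's end 2–3 mm further out along y than the nominal value. I allowed for this.
- **Arm sag:** partway through the push the arm sagged about 2 mm under load. I corrected it before going on.

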